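Turn a sample plate over and load it in the drying oven

TASK

The aluminium sample plate lies face down on the white cooling block. Turn it over and set it on the seat of the low oven's open drawer, lying flat between the locating pins with its six compartments facing up, then push the drawer fully shut; the slotted stand is there to hold the plate on edge while you change your grip. Do not shift or knock over the other things on the bench.

Things in the scene. Friction and masses are not known exactly. Their poses are not given: they have to be found in the camera images.
- plate: Aluminium sample plate, 66 (x) x 46 (y) x 12 mm (z), about 80 g, straight sides. One large face is plain; the other has six open compartments (3 along x, 2 along y), 8 mm deep. Origin at its very centre. Its z axis points out of the PLAIN face: up at the start (compartments down), down when properly loaded. Either end may go to the front. Starts on the block, turned up to 0.15 rad to it.
- block: Fixed white cooling block under the plate at the start, 80 (x) x 30 (y) x 20 mm high, narrower than the plate so that the plate's long sides overhang by 8 mm. Origin at the centre of its underside, on the table.
- stand: Fixed steel stand holding one plate on edge. Foot 75 (x) x 34 (y) x 6 mm; two walls form a slot along y, 34 mm long (less than the plate's 46, so fingers pass both ends), 15 mm wide, from 6 to 24 mm high, lips flaring outwards to 31 mm. A plate on its 46 mm edge in it has its centre 39 mm above the table and may lean some 10 degrees about y. Origin: centre of underside, on the table.
- slot (a point): Centre of the floor of the stand's slot, 6 mm above the table; axes as the stand's: y along the slot, x across it, z up.
- oven: Fixed low drying oven, 300 (x) x 280 (y) x 150 mm high, white painted, with the drawer in its front face, which looks to its -x (roughly towards the robot). Origin at the centre of its underside, on the table; +x is the direction in which the drawer is pushed shut.
- drawer (a joint): Opening of the oven's drawer in m: 0 shut, 0.145 fully open; starts 0.115 to 0.14. About 2 N of friction; stays where left. Flat tray 170 mm wide, floor 26 mm above the table; front panel 205 mm wide, 14 to 62 mm above the table, its inner side 60 mm in front of the seat's centre. The oven's face lies beyond the seat's centre by the joint value minus 60 mm.
- seat (a point): Where the plate's centre belongs, 52 mm above the table, moving with the drawer. Axes as the oven's; the plate's 66 mm length goes along x. Support below: 56 (x) x 30 (y) mm, top 46 mm above the table. Eight round-topped pins, 6 mm thick, up to 53 mm high, leave 2.5 mm of play: at x +-38.5, y +-12 and x +-29, y +-28.5 mm; the middle of the long sides is free for fingers.
- handle (a point): Middle of the drawer's bar handle, a horizontal steel bar 100 mm long along the oven's y, 35 mm in front of the drawer's front panel and 38 mm above the table; moves with the drawer.
- beaker: Bystander: glass beaker, 60 mm across, 70 mm high. Origin at the centre of its underside.
- jar: Bystander: brown glass jar, 44 mm across, 50 mm high. Origin at the centre of its underside.
- wash_bottle: Bystander: white plastic bottle, 56 mm across, 100 mm high. Origin at the centre of its underside.
- spatula: Bystander: steel spatula, 170 mm long, lying flat. Origin on its length.
- dish: Bystander: small shallow white dish, 60 mm across, 14 mm high. Origin at the centre of its underside.
- weight: Bystander: brass weight, 32 mm across, 30 mm high. Origin at the centre of its underside.
- brush: Bystander: brush with wooden handle, 160 mm long, lying flat. Origin on its length.
Not all that is in view belongs to the job. What is shaped like the plate but black or blue is not meant.

How it is judged:
By the outcome, as a careful person would: the job done as asked, in the order asked, and still so for the second after the job is handed in, with the robot touching nothing.
It also fails if it takes over 72 s, if anything falls off the work surface, if the arm or the gripper's body presses on something with over 40 N, if the wrist force passes 120 N, or if a joint passes its speed limit or range.

ROBOT

A 6-joint arm with a two-finger parallel gripper is mounted at the origin on the work surface. World frame = base frame: x ahead of the robot, y to its left, z up, the work surface at z = 0. Lengths are in m, angles in rad, forces in N, time in s.
With the tool pointing down it reaches from about 0.25 to 0.775 m from the base axis. Payload 4 kg.
Tool frame: the origin (TCP) lies on the centre line of the jaws, within the pads' length; the fingertips stand bot.tip_reach ahead of it and the grasp point (between the pads) is the TCP (bot.tip_reach is the distance from the TCP to the fingertips, in m); z points along the fingers, y is the direction in which the jaws open and shut (so a half turn about z gives the same grasp; the last joint's range is limited). The gripper opens to 94 mm and grips with 3 to 60 N. Pads are 16 mm wide; open, the fingers measure 119 mm over their backs; the gripper's body (75 mm by 177 mm) begins 78 mm behind the grasp point.
Start: joints at [-1.249, 0.087, 1.371, -0, 1.684, -0.103], TCP at [0.227, -0.501, 0.203] pointing down, gripper open.
Joint ranges: [-3.1, 3.1], [-0.76, 2.03], [0.27, 2.55], [-1.08, 4.22], [0.17, 2.65], [-2.57, 2.57]. Speed limits (rad/s): [2.79, 2.79, 3.14, 3.14, 3.14, 3.14].

INTERFACE

Orientations are given as [roll, pitch, yaw] about the fixed x, y, z axes, in that order (R = Rz(yaw) Ry(pitch) Rx(roll)).
In Python, from station import bot gives the robot as it stands.
- The arm moves only by the tool step_arm, never from a script. Its argument "motion" is a list of rows, each a list of 7 numbers: the shift along the tool's x, y, z in cm, then the turn, a rotation vector about the tool's x, y, z in degrees, then the finger opening in cm, from 0 to 9.4. A call has 1 to 20 rows; each row is the pose to reach, as a shift and turn from the pose commanded when the call began, along the tool's axes at that moment; what a row does not reach only later rows make up. A row lasts 1/12 s, in which the tool goes at most 41.7 mm and 7.16 degrees, less where a joint would pass 70% of its speed; a pose out of reach is approached as far as the arm can. A call with a gripper value outside its range is refused whole. The fingers move at their own pace and stop on an object; the grip force is fixed at half the most. Time passes only in rows, so rows that repeat a pose let the fingers close. It gives the time, the measured TCP pose, the force and the opening at its end, in the units of the state.
- bot.sense(): the state, without advancing time (a new reading comes with each control period).
- bot.grab_frame(name): name is "side" or "top"; returns a dict with "image" (400x640x3 uint8, red, green, blue), "depth" (400x640 float32, m along the optical axis (not along the pixel's ray), 0 where there is no reading), "mtx" (3x3 intrinsics, pixels), "extrinsics" (4x4, takes a point from camera to world coordinates). Camera axes: x right, y up, looking along -z (the intrinsics and any distortion apply to the point x, -y, -z); pixel columns grow to the right and rows downward; lengths in m; the calibration is good to about 2 mm. A picture is of the moment at which its call begins.
- bot.hand_in(): hands the job in, once; it reports no verdict.
The state is a dict: "t": time; "joint_positions": joint angles; "qvel": joint speeds; "joint_efforts": joint torques, N m; "ee_pos": TCP position; "ee_rot": TCP orientation; "force": force on the tool from outside, world axes, zero at the start; "wrist_torque": the same for the moment, N m; "grip_width": opening from 0.0 (shut) to 1.0 (fully open).
Only numpy, scipy, OpenCV 4.12 (cv2) and the standard library are available. Lean on these libraries where they do the work, as an engineer would, in place of code of your own. Each camera call takes 0.05 s, during which the arm holds its last target.

## Working session

There is one attempt and no reset: what is moved stays moved. The work goes in short steps, Python scripts to look and compute and a tool call to move; the robot and the scene stay as the last step left them, time stands still between calls to the robot, and variables do not carry over. Pictures are saved under pics/ and viewed, and the job is handed in when it is done.

Besides the shell and the picture viewer there is one more tool, called as name([rows], argument=value, ...), one row to a line, values as JSON. step_arm: Moves the arm, as the interface text tells. Its arguments: {"type":"object","properties":{"motion":{"type":"array"}},"required":["motion"]}

```bash
ls; mkdir -p pics
python3 - <<'E'
from station import bot
import cv2,pickle
print(bot.sense(), bot.tip_reach)
for n in("top","side"):
    f=bot.grab_frame(n); pickle.dump(f,open(f"{n}0.pkl","wb"))
    cv2.imwrite(f"pics/{n}0.png",f["image"][:,:,::-1]); print(n,f["mtx"],f["extrinsics"])
E
```

```text
pics
{'t': 0.0, 'joint_positions': array([-1.24909703e+00,  8.79384092e-02,  1.37223196e+00,  7.48430038e-06,
        1.68357545e+00, -1.03108085e-01]), 'qvel': array([ 0.0002875 , -0.00010077, -0.0010827 , -0.00069008,  0.00021693,
        0.000497  ]), 'joint_efforts': array([-9.61271362e-04, -3.40189397e+01, -3.02425504e+01,  7.14431307e-02,
        3.29749938e-02, -1.79626722e-04]), 'ee_pos': array([ 0.22650186, -0.50060096,  0.20172455]), 'ee_rot': array([-3.13945169e+00, -2.29014529e-04,  4.24807973e-01]), 'force': array([ 1.33765905, -0.18621982, -0.13771467]), 'wrist_torque': array([-0.00010862,  0.00030893,  0.01771934]), 'grip_width': 0.9990467426647913} 0.019
top [[377.68308428   0.         318.9730986 ]
 [  0.         377.68308428 206.82847946]
 [  0.           0.           1.        ]] [[-1.46252775e-03  9.91691260e-01 -1.28632448e-01  3.83640366e-01]
 [-9.99998896e-01 -1.41661611e-03  4.48411969e-04 -1.14646625e-02]
 [ 2.62463432e-04  1.28632962e-01  9.91692237e-01  1.20074190e+00]
 [ 0.00000000e+00  0.00000000e+00  0.00000000e+00  1.00000000e+00]]
side [[432.16213995   0.         322.11995563]
 [  0.         432.16213995 201.30201268]
 [  0.           0.           1.        ]] [[ 0.99141161  0.07788895 -0.10505399  0.41281188]
 [-0.12997642  0.49800826 -0.85737617 -0.97949874]
 [-0.01446238  0.86366723  0.5038549   0.65175119]
 [ 0.          0.          0.          1.        ]]
```

View pics/top0.png

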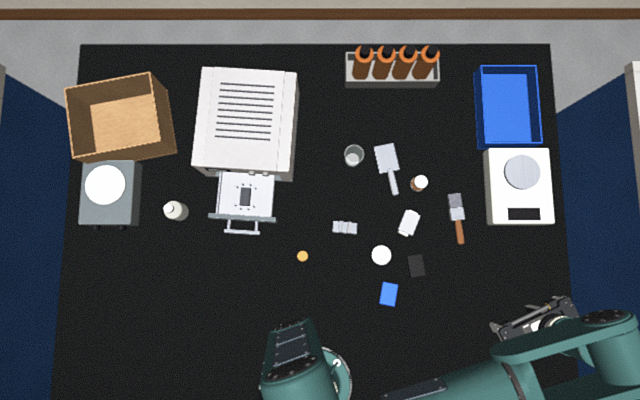

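View pics/side0.png

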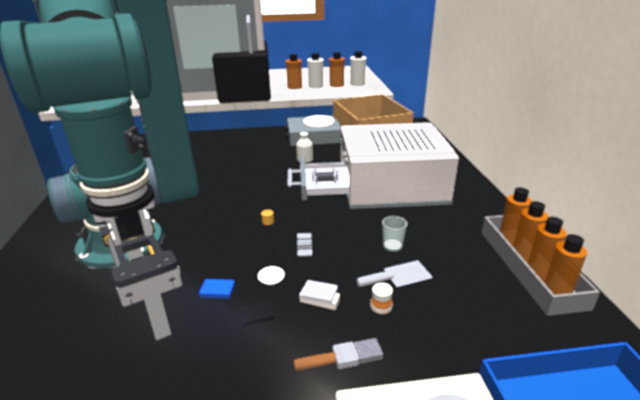

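The top view shows the plate on its block near (409,222), the stand at (345,228), the drawer at (243,200), the handle at (242,225), and the dish at (381,255). The jar is at (419,183), the spatula at (390,165), the beaker at (354,155), and the weight at (302,256). Next I'll enlarge these areas.

```bash
cat > h.py <<'E'
import numpy as np,cv2,pickle
from scipy.spatial.transform import Rotation as Rot
def unproj(f,u,v,z=None,d=None):
    M=f["mtx"];T=f["extrinsics"]
    r=np.array([(u-M[0,2])/M[0,0],-(v-M[1,2])/M[1,1],-1.])
    w=T[:3,:3]@r
    if d is None: d=(z-T[2,3])/w[2]
    return T[:3,3]+w*d
def proj(f,P):
    M=f["mtx"];T=f["extrinsics"]
    c=(np.asarray(P)-T[:3,3])@T[:3,:3]
    return np.array([M[0,2]+M[0,0]*c[...,0]/-c[...,2],M[1,2]+M[1,1]*(-c[...,1])/-c[...,2]]).T
def crop(f,u0,v0,u1,v1,s,name,pts=None):
    im=f["image"][v0:v1,u0:u1,::-1]
    im=cv2.resize(im,None,fx=s,fy=s,interpolation=cv2.INTER_CUBIC)
    if pts is not None:
        for p in pts:
            q=((proj(f,p)-[u0,v0]+.5)*s).astype(int); cv2.circle(im,tuple(int(x) for x in q),2,(0,0,255),-1)
    # ticks
    for u in range(u0,u1,10): cv2.putText(im,str(u),(int((u-u0+.5)*s),8),0,.3,(0,255,255),1)
    for v in range(v0,v1,10): cv2.putText(im,str(v),(0,int((v-v0+.5)*s)),0,.3,(0,255,255),1)
    cv2.imwrite("pics/"+name+".png",im)
def cloud(f):
    v,u=np.mgrid[0:400,0:640]; d=f["depth"]
    M=f["mtx"];T=f["extrinsics"]
    c=np.stack([(u-M[0,2])/M[0,0]*d,-(v-M[1,2])/M[1,1]*d,-d],-1)
    return c@T[:3,:3].T+T[:3,3]
E
python3 - <<'E'
from h import *
f=pickle.load(open("top0.pkl","rb"));g=pickle.load(open("side0.pkl","rb"))
crop(f,320,190,440,280,6.5,"t_plate"); crop(f,185,150,305,240,6.5,"t_oven")
crop(g,255,220,355,310,7,"s_plate"); crop(g,275,140,375,210,7,"s_oven")
C=cloud(f)
for u,v in[(409,222),(345,228),(345,215),(245,100),(245,215),(381,255),(300,300)]: print(u,v,C[v,u])
E
```

```text
409 222 [ 0.48733507 -0.29138048  0.03211176]
345 228 [ 0.47114034 -0.0945739   0.00248216]
345 215 [ 5.12886637e-01 -9.51495769e-02  3.75085528e-04]
245 100 [0.83204902 0.20211647 0.1544068 ]
245 215 [0.50630709 0.21162904 0.06550813]
381 255 [ 0.38590337 -0.20665281  0.00461175]
300 300 [ 0.24753901  0.04739198 -0.00070087]
```

View pics/t_plate.png

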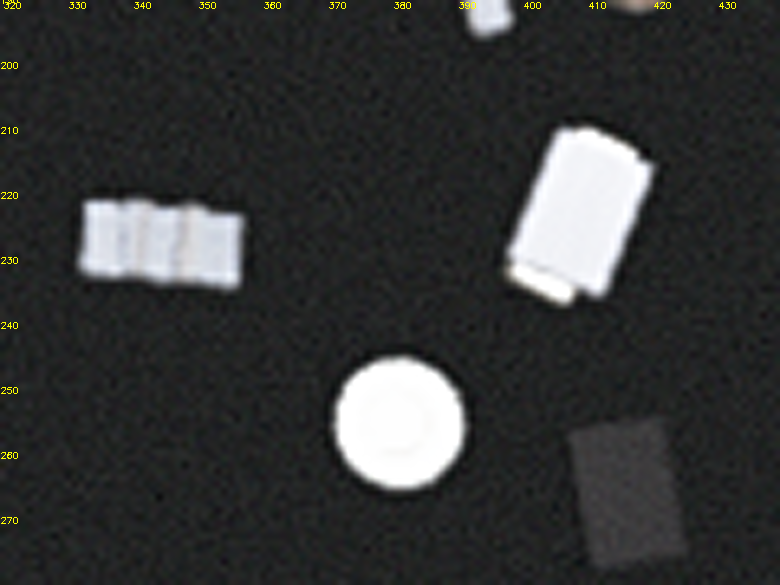

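View pics/t_oven.png

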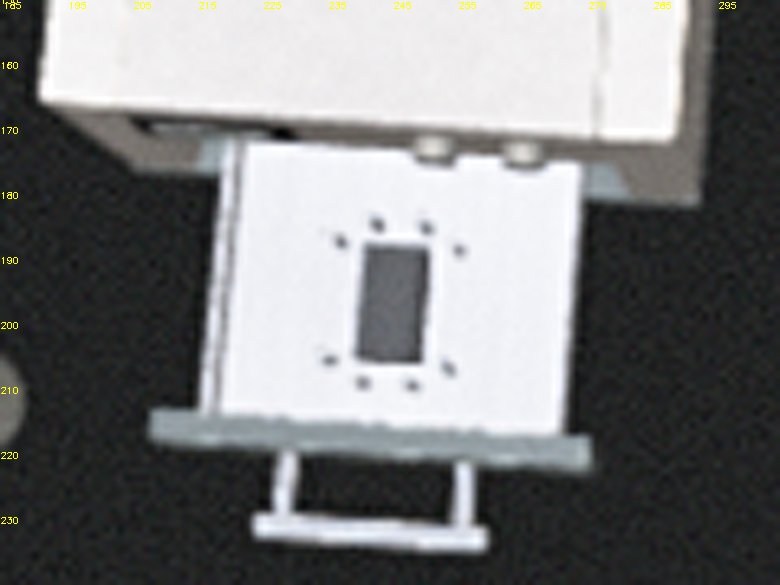

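View pics/s_plate.png

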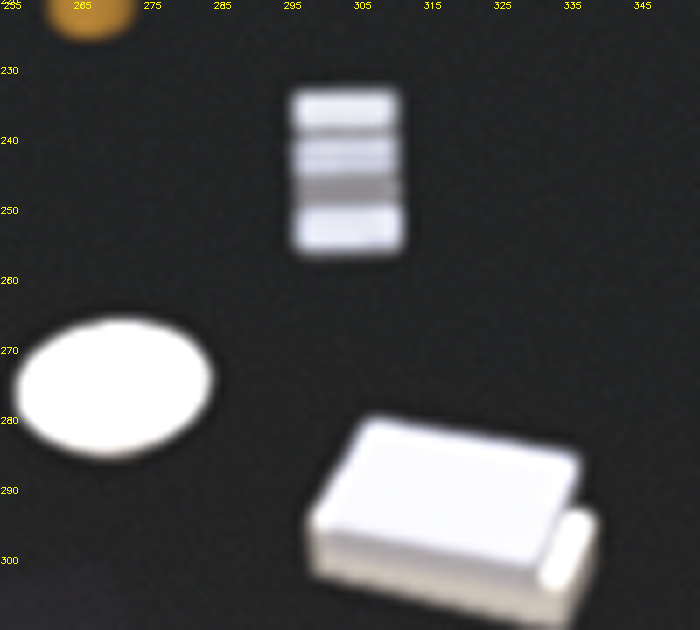

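View pics/s_oven.png

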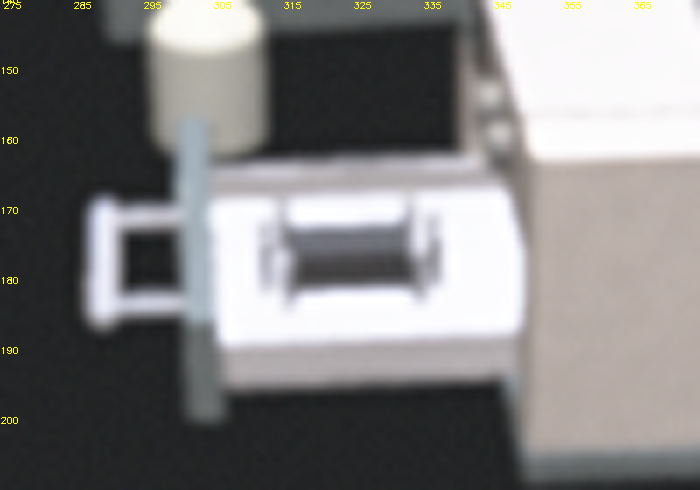

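```bash
cat > fit.py <<'E'
from h import *
from scipy.optimize import least_squares
f=pickle.load(open("top0.pkl","rb"))
def px(pts,u0,v0,s=6.5): return np.array([[u0+x/s-.5,v0+y/s-.5] for x,y in pts])
def fit(model,pix,z,f=f):
    w=np.array([unproj(f,u,v,z)[:2] for u,v in pix])
    m=np.array(model,float)
    R=lambda a:np.array([[np.cos(a),-np.sin(a)],[np.sin(a),np.cos(a)]])
    best=None
    for a0 in np.arange(-3.1,3.1,.3):
        r=least_squares(lambda p:((m@R(p[2]).T+p[:2])-w).ravel(),[*w.mean(0),a0])
        if best is None or r.cost<best.cost-1e-12: best=r
    print(best.x.round(4),"res mm",(best.fun.reshape(-1,2)*1000).round(1).tolist());return best.x
def box(a,b): return [[a/2,b/2],[a/2,-b/2],[-a/2,-b/2],[-a/2,b/2]]  # TL,TR,BR,BL for x up y left
if __name__=="__main__":
    print("plate");p=fit(box(.066,.046),px([(563,127),(655,165),(605,298),(508,258)],320,190),.032)
    print("stand foot");s=fit([[.0375,.017],[.0375,-.017],[-.0375,-.017],[-.0375,.017]],px([(243,213),(240,288),(80,272),(85,200)],320,190),.006)
    pins=[[.029,.0285],[.0385,.012],[.0385,-.012],[.029,-.0285],[-.029,.0285],[-.0385,.012],[-.0385,-.012],[-.029,-.0285]]
    print("seat");e=fit(pins,px([(340,242),(377,225),(427,229),(459,251),(330,360),(363,383),(412,386),(448,370)],185,150),.053)
    print("support");fit(box(.056,.030),px([(362,243),(430,248),(423,364),(356,361)],185,150),.046)
    for P in [(241,216,.0),]: pass
    print("handle ends",[unproj(f,*q,.038)[:3].round(4) for q in px([(253,525),(488,540)],185,150)])
    print("panel ends top",[unproj(f,*q,.062)[:3].round(4) for q in px([(149,409),(592,438)],185,150)])
E
python3 fit.py
```

```text
plate
[ 0.4871 -0.2919 -0.403 ] res mm [[-1.4, 0.0], [-1.1, 1.2], [1.8, 1.0], [0.7, -2.2]]
stand foot
[ 0.4743 -0.0925 -1.6585] res mm [[-1.0, 0.9], [1.7, 1.9], [0.3, -1.2], [-1.0, -1.5]]
seat
[ 0.5649  0.2148 -0.0703] res mm [[0.4, -0.2], [0.5, 0.0], [0.8, -0.1], [0.8, -0.5], [-0.9, 0.7], [-0.6, 0.7], [-0.9, -0.1], [-0.1, -0.4]]
support
[ 0.5668  0.2171 -0.0382] res mm [[-0.9, -1.5], [0.5, 1.1], [0.4, 1.1], [0.0, -0.7]]
handle ends [array([0.4621, 0.2824, 0.038 ]), array([0.4548, 0.1709, 0.038 ])]
panel ends top [array([0.5147, 0.3265, 0.062 ]), array([0.5008, 0.1195, 0.062 ])]
```

step_arm([
  [15, -4, -5, 25, 0, 0, 9.4],
  [15, -4, -5, 25, 0, 0, 9.4],
  [15, -4, -5, 25, 0, 0, 9.4],
  [15, -4, -5, 25, 0, 0, 9.4],
  [15, -4, -5, 25, 0, 0, 9.4],
  [15, -4, -5, 25, 0, 0, 9.4],
  [15, -4, -5, 25, 0, 0, 9.4],
])

```text
t: 0.68
ee_pos: [0.3465, -0.403, 0.2522]
ee_rot: [-2.705, 0.001, 0.425]
force: [0.6, 0.2, -0.4]
grip_width: 1.001
```

```bash
cat > log.py <<'E'
from station import bot
import pickle,os
s=bot.sense(); L=pickle.load(open("log.pkl","rb")) if os.path.exists("log.pkl") else []
L.append(s); pickle.dump(L,open("log.pkl","wb")); print(s["t"],s["joint_positions"].round(4),s["ee_pos"].round(4),s["ee_rot"].round(4),s["qvel"].round(3))
E
python3 log.py
```

```text
0.6833 [-1.0063  0.3739  0.9947  0.0722  2.2047  0.1699] [ 0.3465 -0.403   0.2522] [-2.705e+00  8.000e-04  4.249e-01] [-0.027 -0.026  0.013  0.001  0.003  0.002]
```

step_arm([
  [3, -3, 0, -20, 30, 0, 9.4],
  [3, -3, 0, -20, 30, 0, 9.4],
  [3, -3, 0, -20, 30, 0, 9.4],
  [3, -3, 0, -20, 30, 0, 9.4],
  [3, -3, 0, -20, 30, 0, 9.4],
  [3, -3, 0, -20, 30, 0, 9.4],
  [3, -3, 0, -20, 30, 0, 9.4],
])

```text
t: 1.27
ee_pos: [0.3603, -0.3655, 0.2651]
ee_rot: [-3.024, -0.5, 0.274]
force: [-0.0, 0.1, 0.5]
grip_width: 1.001
```

```bash
python3 log.py
```

```text
1.2667 [-1.2499 -0.0337  1.4615  0.5158  1.7905  0.1116] [ 0.3603 -0.3655  0.2651] [-3.0243 -0.5004  0.2745] [ 0.049  0.046 -0.099  0.001  0.005  0.006]
```

step_arm([
  [5, -5, -8, -30, -30, 0, 9.4],
  [5, -5, -8, -30, -30, 0, 9.4],
  [5, -5, -8, -30, -30, 0, 9.4],
  [5, -5, -8, -30, -30, 0, 9.4],
  [5, -5, -8, -30, -30, 0, 9.4],
  [5, -5, -8, -30, -30, 0, 9.4],
  [5, -5, -8, -30, -30, 0, 9.4],
  [5, -5, -8, -30, -30, 0, 9.4],
])

```text
t: 1.93
ee_pos: [0.3569, -0.3244, 0.3653]
ee_rot: [2.741, 0.009, 0.211]
force: [-0.5, 0.9, -0.4]
grip_width: 1.001
```

```bash
python3 log.py
```

```text
1.9333 [-0.6681 -0.2745  1.4374 -0.2593  1.6658  0.6239] [ 0.3569 -0.3244  0.3653] [2.7412 0.0095 0.2112] [-0.088  0.008 -0.002  0.013 -0.003 -0.007]
```

```bash
cat > kin.py <<'E'
import numpy as np,pickle,os
from scipy.spatial.transform import Rotation as Rot
from scipy.optimize import least_squares
Ry=lambda a:Rot.from_euler('y',a).as_matrix()
Rz=lambda a:Rot.from_euler('z',a).as_matrix()
S=[1,1]
def fk(q,p,s=None):
    s4,s6=s or S
    a1,dy,h,L2,a3,L3,d6,b5=p[:8]
    R=Rz(q[0]);t=R@[a1,dy,h]
    R=R@Ry(q[1]);t=t+R@[0,0,L2]
    R=R@Ry(q[2]);t=t+R@[a3,0,L3]
    R=R@Rz(s4*q[3])@Ry(q[4]);t=t+R@[b5,0,d6]
    R=R@Rz(s6*q[5]+p[8])
    return t,R
def err(t,R,tt,TR,w=.2): return np.r_[t-tt,w*(Rot.from_matrix(R.T@TR).as_rotvec())]
lo=np.array([-3.1,-.76,.27,-1.08,.17,-2.57]);hi=np.array([3.1,2.03,2.55,4.22,2.65,2.57])
def load():
    p,s=pickle.load(open("kin.pkl","rb")); S[:]=s; return p
def ik(tt,TR,p,seeds):
    best=None
    for q0 in seeds:
        r=least_squares(lambda q:err(*fk(q,p),tt,TR),np.clip(q0,lo+.03,hi-.03),bounds=(lo,hi),xtol=1e-10)
        if best is None or r.cost<best.cost: best=r
    return best.x,np.abs(err(*fk(best.x,p),tt,TR)).max()
def E(r): return Rot.from_euler('xyz',r).as_matrix()
if __name__=="__main__":
    L=pickle.load(open("log.pkl","rb"))
    D=[(np.array([-1.24909703,.0879384,1.372232,7.5e-6,1.68357545,-.10310808]),np.array([.22650186,-.50060096,.20172455]),np.array([-3.13945169,-.000229,.424808]))]+[(s["joint_positions"],s["ee_pos"],s["ee_rot"]) for s in L]
    for s in [(a,b) for a in(1,-1) for b in(1,-1)]:
        best=None
        for c in (0,np.pi/2,-np.pi/2,np.pi):
            r=least_squares(lambda p:np.concatenate([err(*fk(q,p,s),t,E(e)) for q,t,e in D]),[0,0.05,.3,.35,0,.35,.2,0,c])
            if best is None or r.cost<best.cost: best=r
        print(s,best.cost,best.x.round(4),np.abs(best.fun).max())
        if best.cost<1e-4: pickle.dump((best.x,s),open("kin.pkl","wb"))
E
python3 kin.py
```

```text
(1, 1) 2.1722720499912162e-16 [ 0.      0.0566  0.1526  0.449   0.1007  0.4998  0.3532 -0.      1.5708] 9.610919948777052e-09
(1, -1) 0.022424050829667103 [ 0.      0.0566  0.1526  0.449   0.1007  0.4998  0.3532 -0.      1.9719] 0.16934139362125464
(-1, 1) 0.034469085906776185 [ 0.0192  0.0623  0.2436 -0.1946  0.139   0.4518 -0.2766 -0.0086  1.5036] 0.20053574598682167
(-1, -1) 0.05997922835084941 [ 0.0192  0.0623  0.2436 -0.1946  0.139   0.4518 -0.2766 -0.0086  1.9037] 0.1990963085531417
```

Run:
```python
from h import *
f=pickle.load(open("top0.pkl","rb"));g=pickle.load(open("side0.pkl","rb"))
def w(x,y,a,pts): 
    c,s=np.cos(a),np.sin(a); return [np.array([x+c*p[0]-s*p[1],y+s*p[0]+c*p[1],p[2]]) for p in pts]
bx=lambda a,b,z:[(i*a/2,j*b/2,z) for i in(1,-1) for j in(1,-1)]
P=w(.4871,-.2919,-.403,bx(.066,.046,.032)+bx(.066,.046,.020))
S=w(.4743,-.0925,-1.6585,bx(.075,.034,.006)+bx(.015,.034,.024)+bx(.031,.034,.024))
pins=[(i*.0385,j*.012,.053) for i in(1,-1) for j in(1,-1)]+[(i*.029,j*.0285,.053) for i in(1,-1) for j in(1,-1)]
O=w(.5649,.2148,-.068,pins+bx(.056,.03,.046)+[(-.060,.1025,.062),(-.060,-.1025,.062)])
crop(f,320,190,440,280,6.5,"o1",P+S);crop(g,255,220,355,310,7,"o2",P+S);crop(f,185,150,305,240,6.5,"o3",O);crop(g,275,140,375,210,7,"o4",O)
a=cv2.imread("pics/o1.png");b=cv2.imread("pics/o2.png");
cv2.imwrite("pics/oA.png",cv2.resize(np.hstack([a,cv2.resize(b,(a.shape[1],a.shape[0]))]),(800,300)) )
```

```text
(no output)
```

View pics/o1.png

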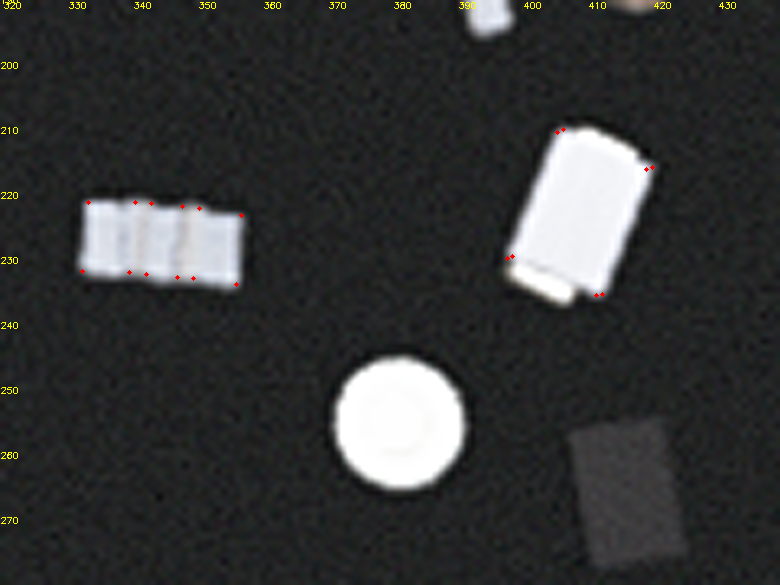

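View pics/o2.png

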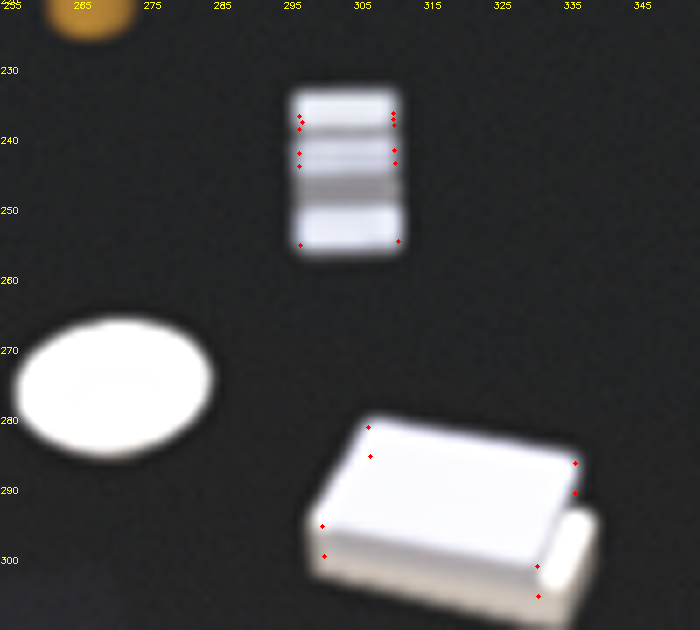

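View pics/o3.png

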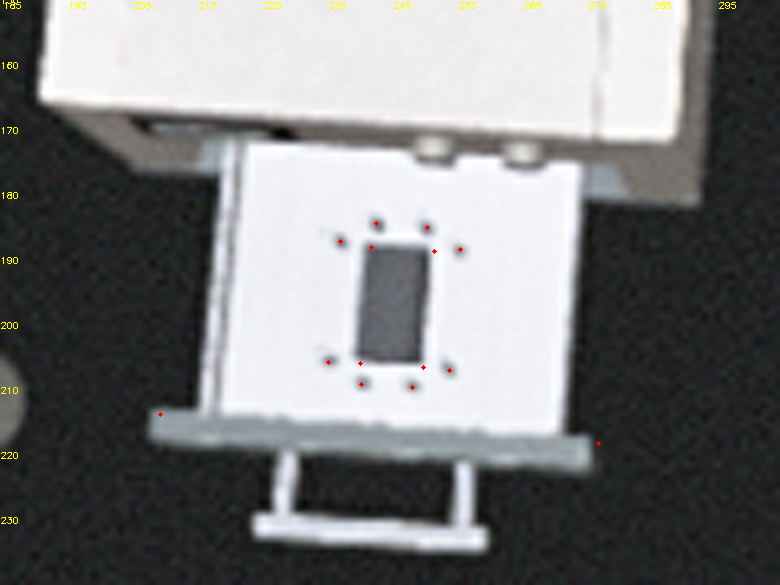

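View pics/o4.png

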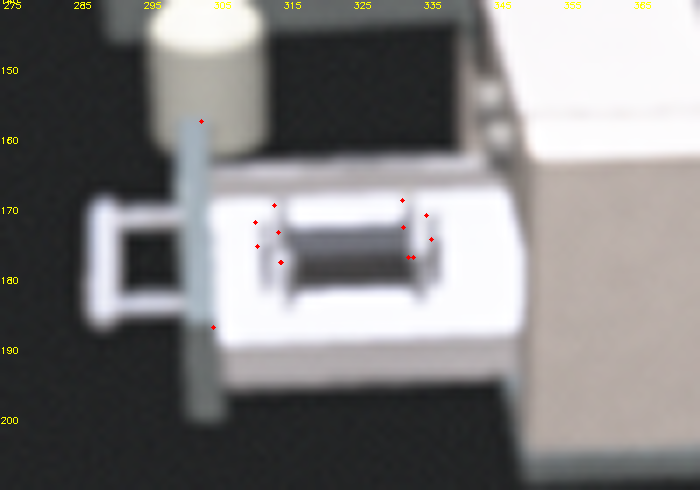

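Run:
```python
from h import *
f=pickle.load(open("top0.pkl","rb"));g=pickle.load(open("side0.pkl","rb"))
def w(x,y,a,pts): 
    c,s=np.cos(a),np.sin(a); return [np.array([x+c*p[0]-s*p[1],y+s*p[0]+c*p[1],p[2]]) for p in pts]
bx=lambda a,b,z:[(i*a/2,j*b/2,z) for i in(1,-1) for j in(1,-1)]
pins=[(i*.0385,j*.012,z) for i in(1,-1) for j in(1,-1) for z in(.03,.053)]+[(i*.029,j*.0285,z) for i in(1,-1) for j in(1,-1) for z in (.03,.053)]
O=w(.567,.2172,-.065,pins+bx(.056,.03,.046)+bx(.056,.03,.026)+[(-.060,.1025,.062),(-.060,-.1025,.062)])
crop(f,220,165,280,225,10,"o5",O);crop(g,295,150,345,190,15,"o6",O)
```

```text
(no output)
```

View pics/o5.png

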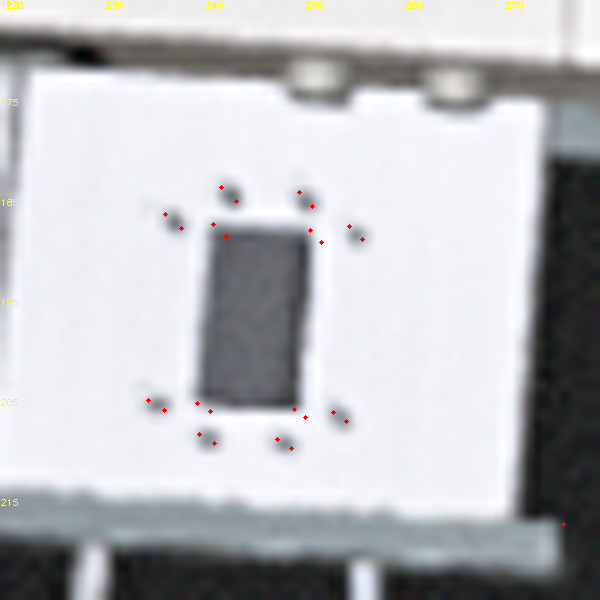

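View pics/o6.png

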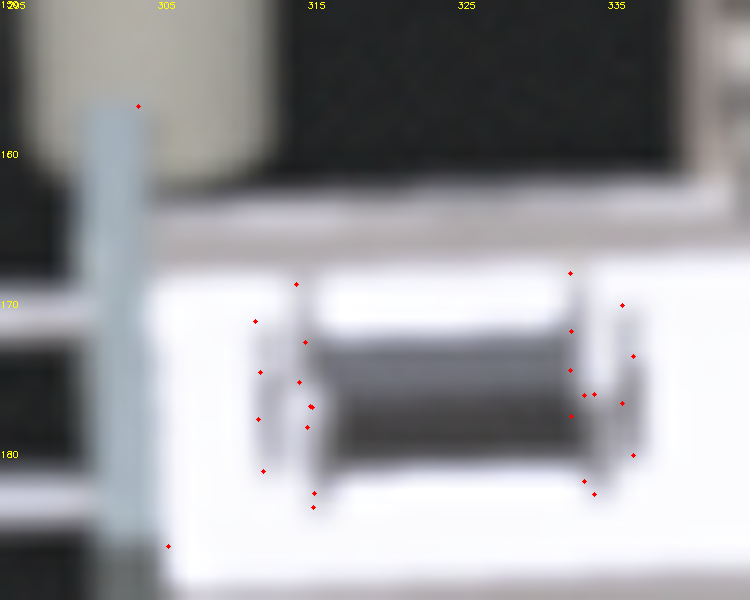

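```bash
cat > plan.py <<'E'
from kin import *
import itertools
p=load()
cur=pickle.load(open("log.pkl","rb"))[-1]["joint_positions"]
Z=np.array([0,0,1.])
def ax(a): return np.array([np.cos(a),np.sin(a),0])
PC=np.array([.487,-.292,.026]); SC=np.array([.4743,-.0925,.039]); OC=np.array([.5675,.217,.052])
PYAW=-.403; SL=-.0877; OY=-.067
def plateR(x,z): return np.column_stack([x,np.cross(z,x),z])
def pick(): return PC,plateR(ax(PYAW),Z)
def stand(e,d,lam):
    n=d*ax(SL+np.pi/2)  # plain normal horizontal dir
    up=np.cos(lam)*Z+np.sin(lam)*n; z=np.cos(lam)*n-np.sin(lam)*Z
    return SC,plateR(e*up,z)
def seat(e): return OC,plateR(-e*ax(OY),-Z)
def tool(pl,e,side,al,jaw,c,back):
    # side=+1: from plain (+z) side ; -1 from compartment side
    C,R=pl; x,y,z=R.T
    tz=-np.sin(al)*e*x-np.cos(al)*side*z
    ty=jaw*y; tx=np.cross(ty,tz)
    return C+e*x*c-tz*back, np.column_stack([tx,ty,tz])
def seeds(): 
    for j1 in(-.6,-.1,.4):
        for j4 in(-.9,0,.9,1.8,3): 
            for j6 in (-1.5,0,1.5): yield [j1,.3,1.3,j4,1.5,j6]
if __name__=="__main__":
    D2=np.pi/180
    res=[]
    sd=list(seeds())
    for e,d in itertools.product((1,-1),(1,-1)):
      for al,be,lam in itertools.product((20,30,40),(20,30,40),(0,8)):
        ok=True;row=[]
        g1=None
        for jaw in(1,-1):
            qa,ea=ik(*tool(pick(),e,1,al*D2,jaw,.006,.004),p,sd[::3])
            if ea>1e-3: continue
            t,R=tool(stand(e,d,lam*D2),e,1,al*D2,jaw,.006,.004)
            qb,eb=ik(t,R,p,[qa]+sd[::3])
            if eb<1e-3: g1=(jaw,qa.round(2),qb.round(2)); break
        if g1 is None: continue
        g2=None
        for jaw in(1,-1):
            qa,ea=ik(*tool(stand(e,d,lam*D2),e,-1,be*D2,jaw,.008,.004),p,sd[::3])
            if ea>1e-3: continue
            qb,eb=ik(*tool(seat(e),e,-1,be*D2,jaw,.008,.004),p,[qa]+sd[::3])
            if eb<1e-3: g2=(jaw,qa.round(2),qb.round(2)); break
        print(e,d,al,be,lam,g1 ,g2)
E
time python3 plan.py
```

```text
1 1 20 20 0 (1, array([-0.6 ,  0.5 ,  1.24, -0.07,  1.74, -1.76]), array([ 0.35,  0.5 ,  1.71, -1.03,  1.68,  0.75])) (1, array([-0.86,  0.59,  1.56,  0.81,  1.94, -0.87]), array([ 0.36,  0.06,  1.75, -0.17,  1.02, -1.08]))
1 1 20 30 0 (1, array([-0.6 ,  0.5 ,  1.24, -0.07,  1.74, -1.76]), array([ 0.35,  0.5 ,  1.71, -1.03,  1.68,  0.75])) (1, array([-0.82,  0.48,  1.59,  0.73,  1.85, -0.83]), array([ 0.41, -0.02,  1.88, -0.32,  0.83, -0.93]))
1 1 20 40 0 (1, array([-0.6 ,  0.5 ,  1.24, -0.07,  1.74, -1.76]), array([ 0.35,  0.5 ,  1.71, -1.03,  1.68,  0.75])) (1, array([-0.78,  0.37,  1.62,  0.64,  1.76, -0.77]), array([ 0.47, -0.06,  2.01, -0.57,  0.66, -0.67]))
1 1 30 20 0 (1, array([-0.58,  0.65,  1.08, -0.1 ,  1.93, -1.76]), array([ 0.3 ,  0.38,  1.73, -0.93,  1.59,  0.66])) (1, array([-0.86,  0.59,  1.56,  0.81,  1.94, -0.87]), array([ 0.36,  0.06,  1.75, -0.17,  1.02, -1.08]))
1 1 30 20 8 (1, array([-0.58,  0.65,  1.08, -0.1 ,  1.93, -1.76]), array([ 0.34,  0.48,  1.71, -1.01,  1.67,  0.73])) (1, array([-0.83,  0.5 ,  1.58,  0.75,  1.87, -0.84]), array([ 0.36,  0.06,  1.75, -0.
[... 13137 characters left out ...]
ray([-0.81, -0.19,  2.18,  0.5 ,  0.55, -2.32]), array([-0.82,  0.46,  1.6 ,  0.71,  1.83, -0.82])) (1, array([ 0.25,  0.29,  1.75, -0.84,  1.53,  0.57]), array([ 0.41, -0.02,  1.88, -0.32,  0.83,  2.21]))
-1 -1 40 40 0 (1, array([-0.81, -0.19,  2.18,  0.5 ,  0.55, -2.32]), array([-0.78,  0.37,  1.62,  0.64,  1.75, -0.77])) (1, array([ 0.24,  0.27,  1.75, -0.81,  1.51,  0.55]), array([ 0.47, -0.06,  2.01, -0.57,  0.66,  2.47]))
-1 -1 40 40 8 (1, array([-0.81, -0.19,  2.18,  0.5 ,  0.55, -2.32]), array([-0.82,  0.46,  1.6 ,  0.71,  1.83, -0.82])) (1, array([ 0.17,  0.2 ,  1.76, -0.71,  1.45,  0.45]), array([ 0.47, -0.06,  2.01, -0.57,  0.66,  2.47]))
real	5m20.880s
user	5m19.717s
sys	0m0.095s
```

```bash
cat > mv.py <<'E'
from plan import *
from station import bot
D2=np.pi/180
def mv(t,R,verbose=True,n=12):
    s=bot.sense(); T0=s["ee_pos"];R0=E(s["ee_rot"])
    sh=R0.T@(t-T0)*100; rv=Rot.from_matrix(R0.T@R).as_rotvec()/D2
    q=s["joint_positions"];worst=0;qm=q.copy();qM=q.copy()
    for k in range(1,n+1):
        a=k/n
        qn,e=ik(T0+a*(t-T0),R0@Rot.from_rotvec(rv*D2*a).as_matrix(),p,[q]); worst=max(worst,e); q=qn;qm=np.minimum(qm,q);qM=np.maximum(qM,q)
    print("shift cm",sh.round(2),"rot deg",rv.round(1),"rows>=",max(np.linalg.norm(sh)/4.17,np.linalg.norm(rv)/7.16).round(1),"ikerr",round(worst,5))
    print(" qend",q.round(2),"min",qm.round(2),"max",qM.round(2))
AL,BE=35*D2,25*D2
e,d=1,1
E
sed -i 's/^for k/for k/' mv.py
python3 - <<'E'
from mv import *
t,R=tool(pick(),1,1,AL,1,.006,.004)
print(t,R.round(2))
mv(t-R[:,2]*.10,R)
mv(t,R)
E
```

```text
[ 0.49462984 -0.29525286  0.02927661] [[-0.75  0.39 -0.53]
 [ 0.32  0.92  0.22]
 [ 0.57 -0.   -0.82]]
shift cm [19.01 -6.76 24.54] rot deg [  52.8   42.9 -138. ] rows>= 21.5 ikerr 0.0
 qend [-0.56  0.81  0.68 -0.12  2.25 -1.78] min [-0.8  -0.27  0.68 -0.26  1.66 -1.78] max [-0.56  0.81  1.44  0.11  2.25  0.62]
shift cm [ 14.4  -13.01  30.84] rot deg [  52.8   42.9 -138. ] rows>= 21.5 ikerr 0.0
 qend [-0.58  0.72  1.   -0.11  2.03 -1.76] min [-0.82 -0.27  1.   -0.26  1.65 -1.76] max [-0.58  0.72  1.46  0.1   2.03  0.62]
```

step_arm([
  [19, -6.8, 24.5, 52.8, 42.9, -138, 7.5],
  [19, -6.8, 24.5, 52.8, 42.9, -138, 7.5],
  [19, -6.8, 24.5, 52.8, 42.9, -138, 7.5],
  [19, -6.8, 24.5, 52.8, 42.9, -138, 7.5],
  [19, -6.8, 24.5, 52.8, 42.9, -138, 7.5],
  [19, -6.8, 24.5, 52.8, 42.9, -138, 7.5],
  [19, -6.8, 24.5, 52.8, 42.9, -138, 7.5],
  [19, -6.8, 24.5, 52.8, 42.9, -138, 7.5],
  [19, -6.8, 24.5, 52.8, 42.9, -138, 7.5],
  [19, -6.8, 24.5, 52.8, 42.9, -138, 7.5],
  [19, -6.8, 24.5, 52.8, 42.9, -138, 7.5],
  [19, -6.8, 24.5, 52.8, 42.9, -138, 7.5],
  [19, -6.8, 24.5, 52.8, 42.9, -138, 7.5],
  [19, -6.8, 24.5, 52.8, 42.9, -138, 7.5],
  [19, -6.8, 24.5, 52.8, 42.9, -138, 7.5],
  [19, -6.8, 24.5, 52.8, 42.9, -138, 7.5],
  [19, -6.8, 24.5, 52.8, 42.9, -138, 7.5],
  [19, -6.8, 24.5, 52.8, 42.9, -138, 7.5],
  [19, -6.8, 24.5, 52.8, 42.9, -138, 7.5],
  [19, -6.8, 24.5, 52.8, 42.9, -138, 7.5],
])

```text
t: 3.6
ee_pos: [0.5438, -0.324, 0.1095]
ee_rot: [-3.099, -0.559, 2.536]
force: [0.3, -0.4, -0.4]
grip_width: 0.797
```

Run:
```python
from mv import *
from h import *
t,R=tool(pick(),1,1,AL,1,.006,.004)
mv(t-R[:,2]*.05,R)
mv(t,R)
f=bot.grab_frame("top");g=bot.grab_frame("side")
crop(f,370,170,450,260,6,"a1");crop(g,270,220,370,320,6,"a2")
a=cv2.imread("pics/a1.png");b=cv2.imread("pics/a2.png")
b=cv2.resize(b,(540,540));a=cv2.resize(a,(480,540));cv2.imwrite("pics/a.png",cv2.resize(np.hstack([a,b]),(800,424)))
```

```text
shift cm [0.35 0.34 4.84] rot deg [ 4.   2.8 -9.7] rows>= 1.5 ikerr 0.0
 qend [-0.57  0.76  0.85 -0.11  2.13 -1.77] min [-0.6   0.76  0.73 -0.11  2.13 -1.77] max [-0.57  0.77  0.85 -0.05  2.2  -1.6 ]
shift cm [ 0.57 -0.02  9.82] rot deg [ 4.   2.8 -9.7] rows>= 2.4 ikerr 0.0
 qend [-0.58  0.72  1.   -0.11  2.03 -1.76] min [-0.6   0.72  0.73 -0.11  2.03 -1.76] max [-0.58  0.77  1.   -0.05  2.2  -1.6 ]
```

View pics/a.png

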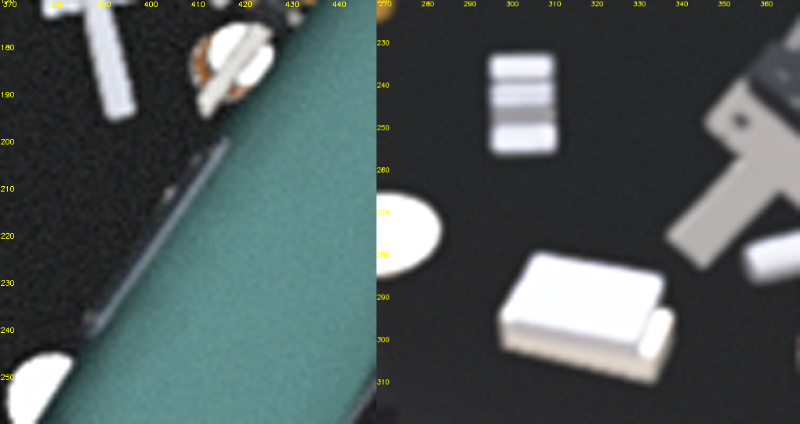

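step_arm([
  [0.1, 0.2, 1.6, 2, 1.4, -5, 7.5],
  [0.3, 0.3, 3.2, 4, 2.8, -9.7, 7.5],
  [0.4, 0.3, 4.8, 4, 2.8, -9.7, 7.5],
  [0.4, 0.3, 4.8, 4, 2.8, -9.7, 7.5],
  [0.4, 0.3, 4.8, 4, 2.8, -9.7, 7.5],
])

```text
t: 4.12
ee_pos: [0.5204, -0.3044, 0.0712]
ee_rot: [-3.136, -0.611, 2.73]
force: [-0.0, -0.1, 1.1]
grip_width: 0.796
```

Run:
```python
from mv import *
t,R=tool(pick(),1,1,AL,1,.006,.004)
mv(t,R); print(bot.sense()["qvel"].round(3))
```

```text
shift cm [-0.17 -0.16  5.  ] rot deg [-0.   0.  -0.4] rows>= 1.2 ikerr 0.0
 qend [-0.58  0.72  1.   -0.11  2.03 -1.76] min [-0.58  0.72  0.86 -0.11  2.03 -1.76] max [-0.57  0.75  1.   -0.11  2.13 -1.76]
[ 0.002 -0.016 -0.053 -0.008  0.012 -0.009]
```

step_arm([
  [0, 0, 1.7, 0, 0, 0, 7.5],
  [-0.1, -0.1, 3.4, 0, 0, 0, 7.5],
  [-0.2, -0.2, 4.5, 0, 0, 0, 7.5],
  [-0.2, -0.2, 5, 0, 0, 0, 7.5],
  [-0.2, -0.2, 5, 0, 0, 0, 7.5],
  [-0.2, -0.2, 5, 0, 0, 0, 6],
  [-0.2, -0.2, 5, 0, 0, 0, 5],
  [-0.2, -0.2, 5, 0, 0, 0, 4],
  [-0.2, -0.2, 5, 0, 0, 0, 4],
  [-0.2, -0.2, 5, 0, 0, 0, 4],
  [-0.2, -0.2, 5, 0, 0, 0, 4],
])

```text
t: 5.03
ee_pos: [0.4962, -0.2949, 0.0299]
ee_rot: [-3.135, -0.609, 2.734]
force: [0.7, -0.5, 2.6]
grip_width: 0.47
```

Run:
```python
from mv import *
from h import *
s=bot.sense();print(s["ee_pos"].round(4),s["force"].round(1),s["grip_width"]*94)
g=bot.grab_frame("side")
crop(g,270,220,370,320,6,"b2")
```

```text
[ 0.4962 -0.2949  0.0299] [ 0.7 -0.5  2.6] 44.149291779598315
```

View pics/b2.png

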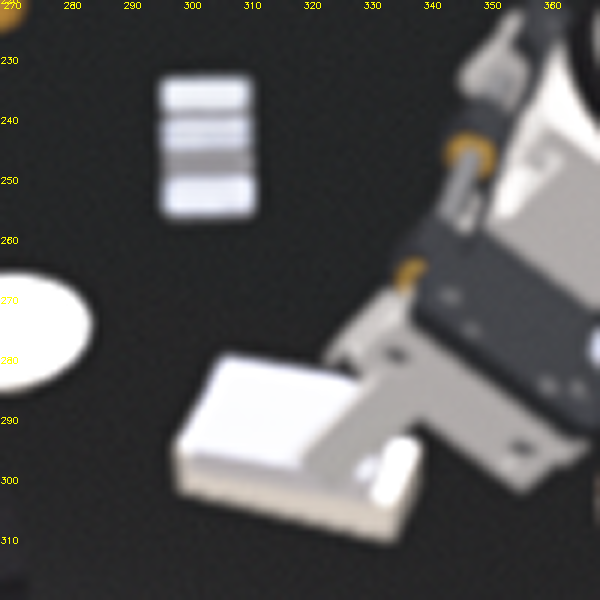

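step_arm([
  [0.6, 0, -0.8, 0, 0, 0, 4],
  [1.2, 0, -1.6, 0, 0, 0, 4],
  [2.9, 0, -4.1, 0, 0, 0, 4],
  [5.2, 0, -7.4, 0, 0, 0, 4],
  [7.5, 0, -10.7, 0, 0, 0, 4],
  [9, 0, -13, 0, 0, 0, 4],
  [9, 0, -13, 0, 0, 0, 4],
  [9, 0, -13, 0, 0, 0, 4],
])

```text
t: 5.75
ee_pos: [0.4977, -0.2947, 0.1904]
ee_rot: [-3.135, -0.603, 2.734]
force: [0.2, 0.3, -1.3]
grip_width: 0.473
```

Run:
```python
from mv import *
from h import *
s=bot.sense();print(s["ee_pos"].round(4),s["force"].round(1),s["grip_width"]*94)
for lam in(0,5):
  t,R=tool(stand(1,1,lam*D2),1,1,AL,1,.006,.004); print(t.round(4))
  mv(t+[0,0,.08],R)
g=bot.grab_frame("side")
crop(g,250,140,400,260,5,"c2")
```

```text
[ 0.4977 -0.2947  0.1904] [ 0.2  0.3 -1.3] 44.426796698178606
[ 0.4746 -0.0892  0.0473]
shift cm [ 4.87 18.02 10.9 ] rot deg [ 13.7 -76.3  77.6] rows>= 15.3 ikerr 0.0
 qend [ 0.27  0.22  1.69 -0.88  1.65  0.48] min [-0.57  0.03  0.8  -0.88  1.51 -1.8 ] max [ 0.27  0.64  1.7  -0.12  2.3   0.48]
[ 0.4746 -0.0885  0.047 ]
shift cm [ 4.87 18.09 10.94] rot deg [ 17.2 -80.5  77.7] rows>= 15.8 ikerr 0.0
 qend [ 0.3   0.27  1.69 -0.94  1.69  0.53] min [-0.57  0.03  0.8  -0.94  1.51 -1.8 ] max [ 0.3   0.64  1.71 -0.12  2.3   0.53]
```

View pics/c2.png

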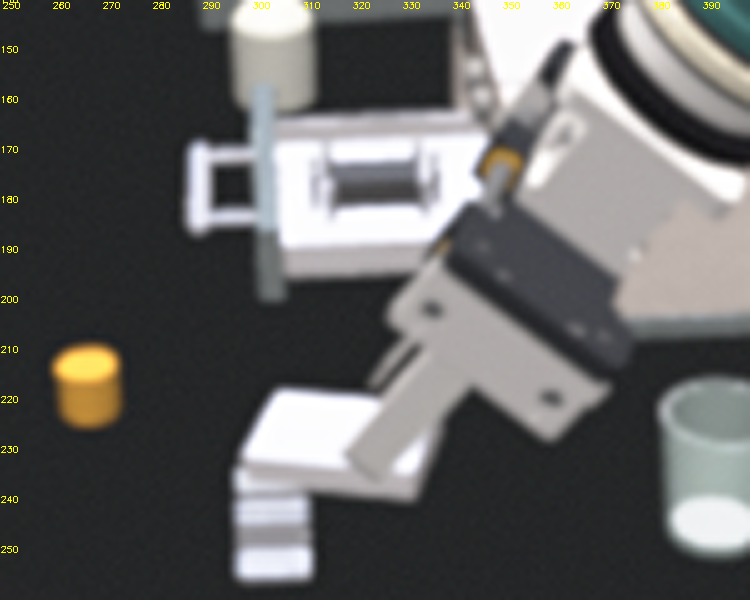

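```bash
cat > ov.py <<'E'
from mv import *
from h import *
def plate_from_tool(T,R,side,al,jaw,c,back,e=1):
    # inverse of tool()
    y=jaw*R[:,1]; tz=R[:,2]
    # e*x = u : tz=-sin al u - cos al side z ; z = cross(x,y)
    # R=[..]; compute plate frame in tool frame from canonical
    t0,R0=tool((np.zeros(3),np.eye(3)),e,side,al,jaw,c,back)
    Rp=R@R0.T; return T-Rp@t0,Rp
def corners(C,R): return [C+R@np.array([i*.033,j*.023,k*.006]) for i in(1,-1) for j in(1,-1) for k in(1,-1)]
E
python3 - <<'E'
from ov import *
s=bot.sense();T=s["ee_pos"];R=E(s["ee_rot"])
g=bot.grab_frame("side")
C,Rp=plate_from_tool(T,R,1,AL,1,.006,.004);print(C,Rp.round(2))
tip=T+R[:,2]*.019
crop(g,290,200,370,270,9,"c3",corners(C,Rp)+[tip+R[:,1]*.0222*k for k in(-1,1)]+[T-R[:,1]*.023])
E
```

```text
[ 0.48929209 -0.29098858  0.18454296] [[ 0.92  0.39 -0.  ]
 [-0.39  0.92  0.01]
 [ 0.   -0.    1.  ]]
```

View pics/c3.png

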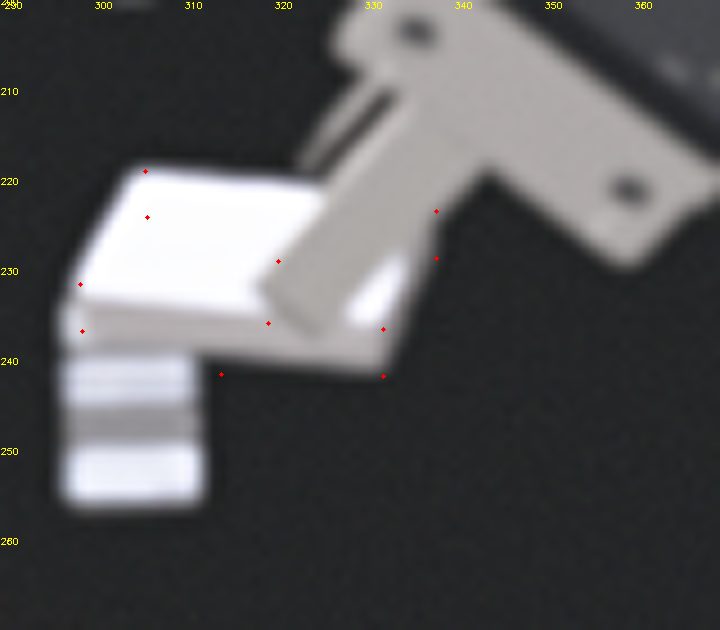

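Run:
```python
from ov import *
g=pickle.load(open("side0.pkl","rb"))
T=np.array([.22650186,-.50060096,.20172455]);R=E([-3.13945,-.00023,.4248])
crop(g,100,230,200,350,5,"c4",[T+R[:,1]*k*.047+R[:,2]*z for k in(-1,1) for z in (-.02,0,.019)])
g=bot.grab_frame("side")
crop(g,290,200,350,255,13,"c5")
```

```text
(no output)
```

View pics/c4.png

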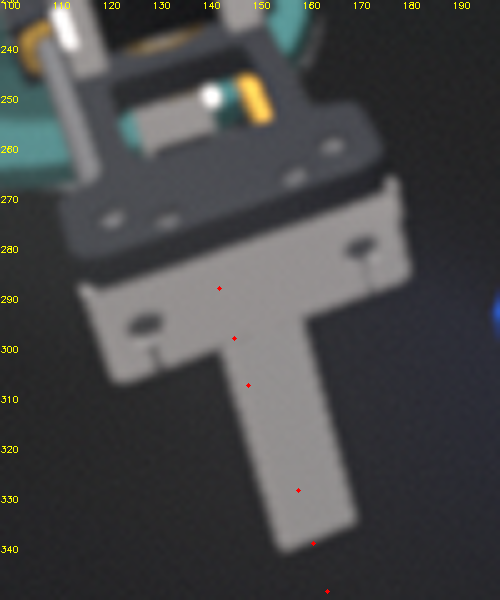

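View pics/c5.png

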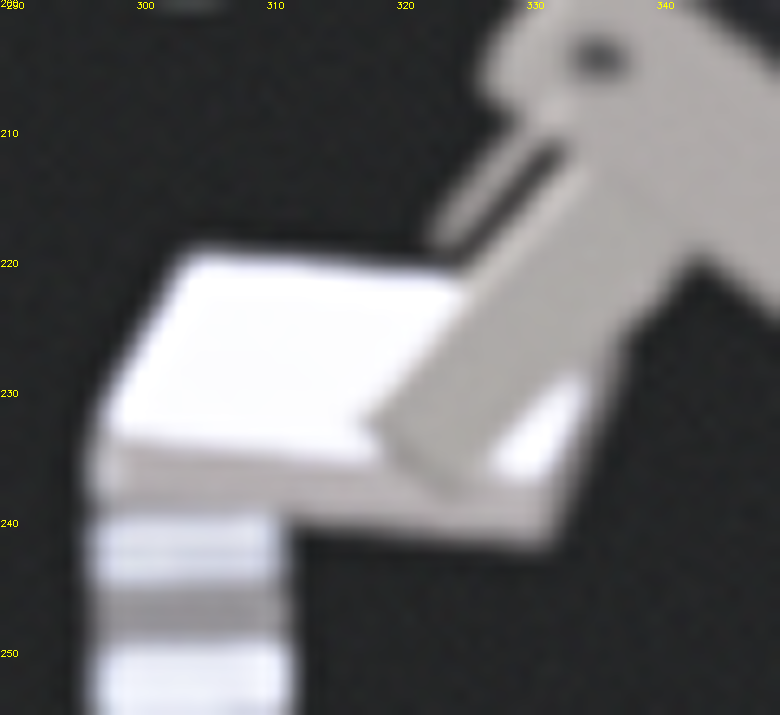

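Run:
```python
from ov import *
g=pickle.load(open("side0.pkl","rb"));C=cloud(g)
T=np.array([.22650186,-.50060096,.20172455]);R=E([-3.13945,-.00023,.4248])
for u,v in[(162,334),(160,325),(158,315),(155,300),(150,285),(140,280),(140,262)]:
    print(u,v,C[v,u].round(3),(R.T@(C[v,u]-T)).round(3))
f=pickle.load(open("top0.pkl","rb"));print(cloud(f)[290:345:6,500:580:8,2].round(2))
```

```text
162 334 [ 0.251 -0.553  0.219] [ 0.     0.058 -0.018]
160 325 [ 0.251 -0.553  0.235] [ 0.001  0.057 -0.033]
158 315 [ 0.252 -0.553  0.253] [ 0.002  0.059 -0.052]
155 300 [ 0.254 -0.553  0.278] [ 0.003  0.059 -0.077]
150 285 [ 0.261 -0.575  0.321] [ 0.001  0.082 -0.119]
140 280 [ 0.255 -0.583  0.336] [-0.008  0.087 -0.134]
140 262 [ 0.253 -0.563  0.346] [-0.002  0.067 -0.144]
[[-0.    0.   -0.    0.    0.   -0.   -0.   -0.    0.   -0.37]
 [-0.    0.    0.    0.    0.   -0.   -0.    0.31  0.33 -0.38]
 [ 0.   -0.    0.    0.    0.   -0.    0.32  0.34  0.34 -0.38]
 [ 0.    0.   -0.   -0.    0.24  0.32  0.31  0.34  0.34  0.34]
 [ 0.    0.   -0.    0.    0.32  0.34  0.39  0.4   0.34  0.35]
 [ 0.01  0.32  0.32 -0.    0.35  0.39  0.4   0.44  0.45  0.52]
 [ 0.33  0.34  0.34  0.35  0.39  0.4   0.51  0.52  0.53  0.55]
 [ 0.34  0.34  0.34  0.35  0.51  0.52  0.54  0.55  0.56  0.57]
 [ 0.3   0.34  0.51  0.52  0.54  0.55  0.56  0.57  0.58  0.59]
 [ 0.51  0.53  0.54  0.55  0.56  0.57  0.58  0.58  0.59  0.59]]
```

Run:
```python
from ov import *
g=bot.grab_frame("side");C=cloud(g)
s=bot.sense();T=s["ee_pos"];R=E(s["ee_rot"]);Cp,Rp=plate_from_tool(T,R,1,AL,1,.006,.004)
for u,v in[(323,233),(325,230),(328,226),(332,220),(335,215),(345,215),(310,225),(305,230),(310,236),(325,239)]:
    print(u,v,C[v,u].round(3),"tool",(R.T@(C[v,u]-T)*1000).round(0),"plate",(Rp.T@(C[v,u]-Cp)*1000).round(0))
```

```text
323 233 [ 0.493 -0.329  0.202] tool [  0. -33. -20.] plate [ 19. -33.  20.]
325 230 [ 0.497 -0.33   0.209] tool [  1. -33. -28.] plate [ 23. -33.  27.]
328 226 [ 0.502 -0.331  0.218] tool [  2. -32. -39.] plate [ 29. -32.  36.]
332 220 [ 0.509 -0.334  0.232] tool [  4. -32. -55.] plate [ 36. -32.  50.]
335 215 [ 0.514 -0.338  0.245] tool [  6. -34. -68.] plate [ 42. -34.  63.]
345 215 [ 0.522 -0.392  0.277] tool [   2.  -80. -111.] plate [ 70. -80.  95.]
310 225 [ 0.474 -0.276  0.187] tool [23.  8. 14.] plate [-18.   8.   5.]
305 230 [ 0.463 -0.29   0.186] tool [ 26. -10.  18.] plate [-23. -10.   4.]
310 236 [ 0.471 -0.308  0.183] tool [ 13. -23.  12.] plate [ -9. -23.   1.]
325 239 [ 0.498 -0.318  0.18 ] tool [-12. -21.  -3.] plate [ 20. -21.  -1.]
```

Run:
```python
from ov import *
g=bot.grab_frame("side");C=cloud(g)
s=bot.sense();T=s["ee_pos"];R=E(s["ee_rot"])
L=(C-T)@R
np.set_printoptions(linewidth=200)
print("y");print((L[228:246,308:334,1]*1000).round(0).astype(int)[:, ::2]);print("z");print((L[228:246,308:334,2]*1000).round(0).astype(int)[:, ::2])
cv2.imwrite("pics/c6.png",cv2.resize(cv2.convertScaleAbs(g["image"][225:250,305:340,::-1].astype(float),alpha=1.6,beta=-130),None,fx=20,fy=20,interpolation=0))
```

```text
y
[[  -1    0   -2   -2    2    2    1  -32  -34  -34  -34  -33  -34]
 [  -6   -5   -5   -6   -3   -1  -31  -33  -34  -33  -34  -34  -34]
 [  -9   -9   -6   -6   -4   -4  -34  -34  -33  -33  -33  -32  -34]
 [ -12  -12  -11  -11   -9  -29  -32  -31  -33  -33  -32  -34  -34]
 [ -15  -15  -14  -14  -13  -32  -31  -34  -32  -32  -32  -33   -7]
 [ -18  -19  -17  -16  -16  -33  -33  -33  -34  -33  -32  -34   -8]
 [ -22  -22  -20  -19  -19  -22  -32  -32  -34  -33  -32  -14  -15]
 [ -22  -24  -22  -20  -22  -22  -27  -32  -34  -33  -32  -19  -14]
 [ -22  -22  -22  -23  -21  -23  -22  -31  -32  -33  -20  -22  -18]
 [ -21  -22  -22  -22  -21  -21  -23 -665  -31  -32  -23  -20  -16]
 [ -23  -23  -25  -22  -21 -665  -23  -22  -27  -20  -22  -22  -18]
 [ -21  -22  -21  -22  -22  -22  -23  -22  -23  -21  -20  -22  -19]
 [ 164  169  209  211  -22  -21  -21  -20  -24  -22  -21  -22  -17]
 [ 165  164  209  207  208  210  212  211  216  -23  -23  -22  217]
 [ 167  168  202  206  202  207  208  210  210  213  213  214  215]
 [ 163  166  194  200  204  201  200  203  205  205  207  211  209]
 [ 163  16
[... 653 characters left out ...]
-20  -23  -15  -15]
 [  16   13    9    6    4    1   -2  -11  -15  -18  -11  -16  -16]
 [  18   14   12    9    6    3    0 -491  -12  -16  -12  -13  -12]
 [  18   15   11   11    9 -491    2   -1   -7   -5   -9  -12  -12]
 [  22   18   16   12    9    7    3    1   -3   -4   -6  -10  -10]
 [ 171  172  200  197   11   10    6    5   -1   -3   -4   -8   -7]
 [ 175  171  202  197  194  191  189  185  185   -2   -4   -6  170]
 [ 179  176  200  198  192  192  188  186  182  181  177  174  171]
 [ 179  177  196  196  195  189  185  184  181  177  175  175  169]
 [ 181  179  198  197  191  189  188  185  180  178  174  174  169]
 [ 183  180  199  196  192  191  185  182  180  177  176  174  171]]
```

View pics/c6.png

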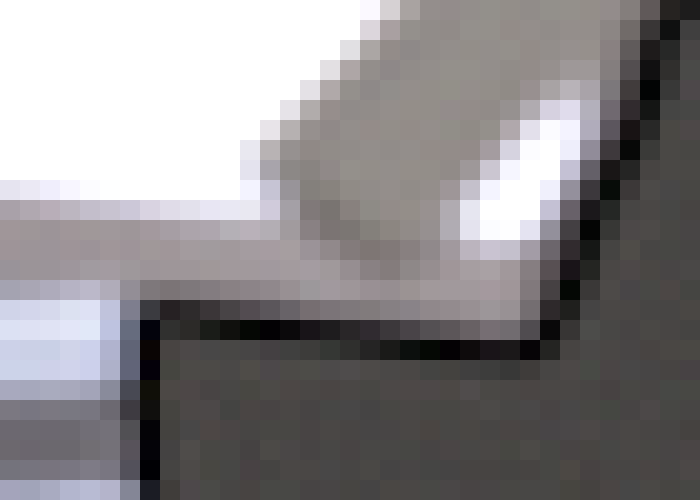

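Run:
```python
from ov import *
np.set_printoptions(linewidth=200)
g=pickle.load(open("side0.pkl","rb"));C=cloud(g)
for v in range(231,258): print(v,C[v,302].round(3),g["image"][v,302])
f=pickle.load(open("top0.pkl","rb"));C=cloud(f)
for u in range(328,360): print(u,C[226,u].round(3),f["image"][226,u])
```

```text
231 [ 0.474 -0.025  0.004] [36 38 40]
232 [ 0.474 -0.026  0.001] [85 87 92]
233 [ 0.474 -0.029  0.   ] [165 169 179]
234 [ 0.471 -0.078  0.031] [229 231 239]
235 [ 0.47  -0.084  0.032] [235 238 244]
236 [ 0.47  -0.083  0.028] [230 233 240]
237 [ 0.47  -0.081  0.024] [214 217 226]
238 [ 0.47  -0.087  0.025] [172 171 180]
239 [ 0.47  -0.082  0.019] [169 169 179]
240 [ 0.47  -0.082  0.016] [204 206 223]
241 [ 0.413 -0.979  0.652] [217 220 231]
242 [ 0.468 -0.108  0.028] [208 210 225]
243 [ 0.468 -0.108  0.025] [211 214 228]
244 [ 0.467 -0.111  0.024] [189 191 205]
245 [ 0.467 -0.11   0.02 ] [157 156 163]
246 [ 0.467 -0.112  0.018] [145 144 147]
247 [ 0.467 -0.111  0.015] [144 141 146]
248 [ 0.467 -0.115  0.015] [149 146 152]
249 [ 0.467 -0.112  0.01 ] [176 177 190]
250 [ 0.467 -0.115  0.008] [215 219 232]
251 [ 0.466 -0.12   0.009] [229 232 244]
252 [ 0.466 -0.12   0.006] [232 235 246]
253 [ 0.465 -0.127  0.008] [234 237 247]
254 [ 0.465 -0.128  0.006] [225 228 241]
255 [ 0.465 -0.131  0.006] [165 166 179]
256 [ 0.465 -0.13   0.002] [95 94 99]
257 [ 0.464 -0.136  0.003] [47 47 48]
328 [
[... 582 characters left out ...]
203 205 212]
343 [ 0.477 -0.088  0.008] [212 218 226]
344 [ 0.477 -0.091  0.007] [206 214 224]
345 [ 0.477 -0.095  0.003] [211 215 226]
346 [ 0.477 -0.098  0.005] [212 219 227]
347 [ 0.476 -0.099  0.028] [196 196 207]
348 [ 0.475 -0.102  0.03 ] [195 195 198]
349 [ 0.475 -0.105  0.03 ] [216 216 220]
350 [ 0.475 -0.108  0.029] [215 219 225]
351 [ 0.477 -0.113  0.009] [211 216 225]
352 [ 0.477 -0.116  0.011] [207 211 223]
353 [ 0.477 -0.12   0.005] [204 211 223]
354 [ 0.477 -0.123  0.007] [209 213 224]
355 [ 0.477 -0.126  0.005] [215 220 233]
356 [ 0.478 -0.13  -0.002] [164 166 179]
357 [ 0.477 -0.133  0.003] [66 66 70]
358 [ 0.477 -0.136  0.004] [25 27 24]
359 [ 0.478 -0.14  -0.003] [29 31 31]
```

step_arm([
  [4.9, 18, 10.9, 13.7, -76.3, 77.6, 4],
  [4.9, 18, 10.9, 13.7, -76.3, 77.6, 4],
  [4.9, 18, 10.9, 13.7, -76.3, 77.6, 4],
  [4.9, 18, 10.9, 13.7, -76.3, 77.6, 4],
  [4.9, 18, 10.9, 13.7, -76.3, 77.6, 4],
  [4.9, 18, 10.9, 13.7, -76.3, 77.6, 4],
  [4.9, 18, 10.9, 13.7, -76.3, 77.6, 4],
  [4.9, 18, 10.9, 13.7, -76.3, 77.6, 4],
  [4.9, 18, 10.9, 13.7, -76.3, 77.6, 4],
  [4.9, 18, 10.9, 13.7, -76.3, 77.6, 4],
  [4.9, 18, 10.9, 13.7, -76.3, 77.6, 4],
  [4.9, 18, 10.9, 13.7, -76.3, 77.6, 4],
  [4.9, 18, 10.9, 13.7, -76.3, 77.6, 4],
  [4.9, 18, 10.9, 13.7, -76.3, 77.6, 4],
  [4.9, 18, 10.9, 13.7, -76.3, 77.6, 4],
  [4.9, 18, 10.9, 13.7, -76.3, 77.6, 4],
  [4.9, 18, 10.9, 13.7, -76.3, 77.6, 4],
  [4.9, 18, 10.9, 13.7, -76.3, 77.6, 4],
  [4.9, 18, 10.9, 13.7, -76.3, 77.6, 4],
])

```text
t: 7.58
ee_pos: [0.4728, -0.0888, 0.1253]
ee_rot: [-3.129, 0.956, 1.493]
force: [0.5, -0.5, -1.5]
grip_width: 0.471
```

Run:
```python
from ov import *
s=bot.sense();T=s["ee_pos"];R=E(s["ee_rot"]);print(s["grip_width"]*94,s["t"])
t,Rt=tool(stand(1,1,0),1,1,AL,1,.006,.004)
mv(t,Rt); print(Rt.round(2))
g=bot.grab_frame("side");f=bot.grab_frame("top")
C,Rp=plate_from_tool(T,R,1,AL,1,.006,.004);print(C)
crop(g,270,170,350,270,6,"d1",corners(C,Rp));crop(f,310,180,390,260,7,"d2",corners(C,Rp))
a=cv2.imread("pics/d1.png");b=cv2.imread("pics/d2.png");b=cv2.resize(b,(600,600))[:,:320*2];cv2.imwrite("pics/d.png",cv2.resize(np.hstack([a,b]),(800,444)))
```

```text
44.244033342238204 7.5833
shift cm [6.36 0.24 4.52] rot deg [-0.3 -0.2  0.3] rows>= 1.9 ikerr 0.0
 qend [ 0.27  0.33  1.74 -0.87  1.55  0.61] min [ 0.27  0.22  1.69 -0.87  1.55  0.48] max [ 0.27  0.33  1.74 -0.87  1.65  0.61]
[[ 0.05  1.   -0.07]
 [ 0.57 -0.09 -0.82]
 [-0.82  0.   -0.57]]
[ 0.4724363  -0.09205828  0.11703665]
```

View pics/d.png

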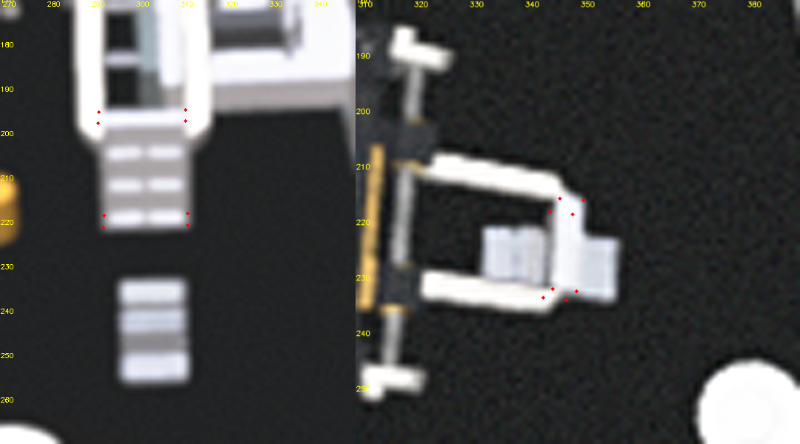

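step_arm([
  [1, 0.2, 0.7, -0.3, -0.2, 0.3, 4],
  [2.5, 0.2, 1.8, -0.3, -0.2, 0.3, 4],
  [4, 0.2, 2.8, -0.3, -0.2, 0.3, 4],
  [4.8, 0.2, 3.4, -0.3, -0.2, 0.3, 4],
  [5.4, 0.2, 3.8, -0.3, -0.2, 0.3, 4],
  [5.8, 0.2, 4.1, -0.3, -0.2, 0.3, 4],
  [6.1, 0.2, 4.3, -0.3, -0.2, 0.3, 4],
  [6.3, 0.2, 4.5, -0.3, -0.2, 0.3, 4],
  [6.3, 0.2, 4.5, -0.3, -0.2, 0.3, 4],
  [6.3, 0.2, 4.5, -0.3, -0.2, 0.3, 4],
])

```text
t: 8.52
ee_pos: [0.4748, -0.0895, 0.0498]
ee_rot: [3.137, 0.962, 1.479]
force: [-2.4, 2.0, 5.1]
grip_width: 0.469
```

```bash
cat > look.py <<'E'
import sys
from ov import *
def pair(name,a,b,mk=[]):
    g=bot.grab_frame("side");f=bot.grab_frame("top")
    crop(g,*a,6,"_1",mk);crop(f,*b,6,"_2",mk)
    x=cv2.imread("pics/_1.png");y=cv2.imread("pics/_2.png")
    h=min(x.shape[0],y.shape[0]);o=np.hstack([x[:h],y[:h]]);k=min(1,800/o.shape[1]);cv2.imwrite(f"pics/{name}.png",cv2.resize(o,None,fx=k,fy=k,interpolation=cv2.INTER_AREA))
E
python3 - <<'E'
from look import *
s=bot.sense();T=s["ee_pos"];R=E(s["ee_rot"]);print(s["grip_width"]*94,s["t"],s["force"],T)
C,Rp=plate_from_tool(T,R,1,AL,1,.006,.004);print(C)
pair("e",(270,190,340,265),(315,195,385,270),corners(C,Rp))
E
```

```text
44.07930242575457 8.5167 [-2.44297502  2.01857207  5.07156651] [ 0.47483381 -0.08946377  0.04984638]
[ 0.47456473 -0.0927448   0.04155819]
```

View pics/e.png

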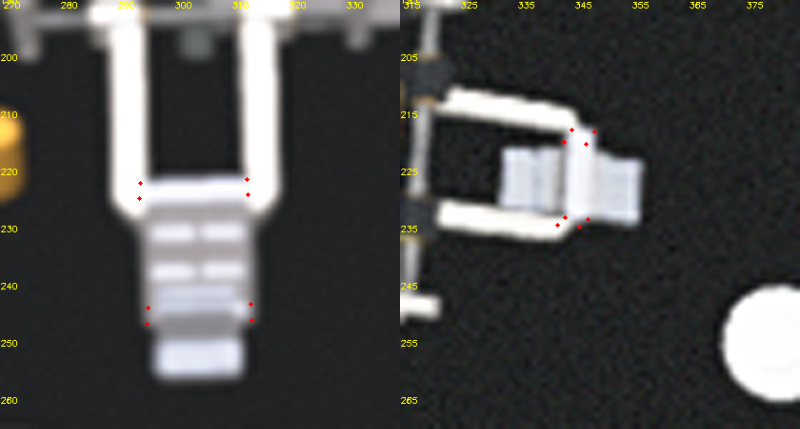

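step_arm([
  [0, 0, 0, 0, 0, 0, 4.8],
  [0, 0, 0, 0, 0, 0, 5.2],
  [0, 0, 0, 0, 0, 0, 5.8],
  [0, 0, 0, 0, 0, 0, 6.4],
  [0, 0, 0, 0, 0, 0, 6.8],
  [0, 0, -1, 0, 0, 0, 6.8],
  [0, 0, -3, 0, 0, 0, 6.8],
  [0, 0, -6, 0, 0, 0, 6.8],
  [0, 0, -9.5, 0, 0, 0, 6.8],
  [0, 0, -12, 0, 0, 0, 6.8],
  [0, 0, -12, 0, 0, 0, 6.8],
])

```text
t: 9.53
ee_pos: [0.4857, 0.0128, 0.1202]
ee_rot: [3.128, 0.956, 1.476]
force: [0.4, 0.2, 0.5]
grip_width: 0.72
```

Run:
```python
from look import *
s=bot.sense();print(s["grip_width"]*94,s["t"],s["force"],s["ee_pos"],s["joint_positions"].round(2))
C,Rp=stand(1,1,0)
pair("f",(270,190,340,265),(315,195,385,270),corners(C,Rp))
```

```text
67.71833784614273 9.5333 [0.42165379 0.23988898 0.52063818] [0.48570811 0.01280168 0.12017588] [ 0.44  0.33  1.56 -0.81  1.77  0.58]
```

View pics/f.png

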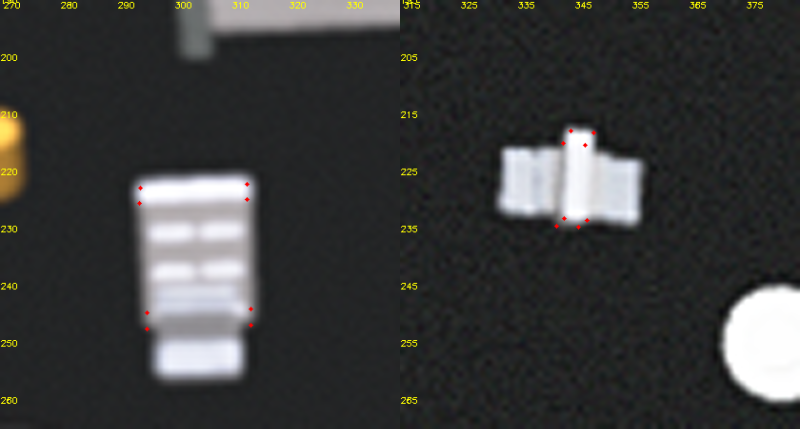

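Run:
```python
from look import *
t2,R2=tool(stand(1,1,0),1,-1,BE,1,.008,.004)
pre=t2-R2[:,2]*.11
s=bot.sense();R=E(s["ee_rot"]);T0=s["ee_pos"]
# straight down waypoint with same jaw
x,y,z=stand(1,1,0)[1].T
tz=-Z; Rm=np.column_stack([np.cross(y,tz),y,tz])
wm=np.array([.474,-.09,.27])
print("W1");mv(wm,Rm)
rel=Rm.T@R2; print("W1->pre (W1 frame)",(Rm.T@(pre-wm)*100).round(2),(Rot.from_matrix(rel).as_rotvec()/D2).round(1), pre.round(3))
q,er=ik(wm,Rm,p,[s["joint_positions"]]);print(q.round(2))
for a in np.linspace(0,1,8):
    q,er=ik(wm+a*(pre-wm),Rm@Rot.from_rotvec(Rot.from_matrix(rel).as_rotvec()*a).as_matrix(),p,[q]);print(q.round(2),er.round(5))
```

```text
W1
shift cm [-18.26  -0.06  -0.57] rot deg [ 0.2 54.9  0. ] rows>= 7.7 ikerr 0.0
 qend [-0.31 -0.07  1.39 -0.    1.81 -0.22] min [-0.31 -0.07  1.39 -0.81  1.68 -0.22] max [ 0.43  0.33  1.58 -0.    1.81  0.58]
W1->pre (W1 frame) [-10.58   0.05  17.48] [ 0. 65. -0.] [ 0.465 -0.195  0.095]
[-0.31 -0.07  1.39  0.    1.81 -0.22]
[-0.31 -0.07  1.39  0.    1.81 -0.22] 0.0
[-0.45 -0.04  1.43  0.16  1.81 -0.33] 0.0
[-0.58  0.01  1.45  0.29  1.82 -0.43] 0.0
[-0.69  0.09  1.46  0.41  1.85 -0.53] 0.0
[-0.78  0.19  1.46  0.51  1.89 -0.62] 0.0
[-0.85  0.31  1.45  0.6   1.94 -0.7 ] 0.0
[-0.91  0.44  1.42  0.67  2.   -0.77] 0.0
[-0.95  0.59  1.37  0.74  2.07 -0.82] 0.0
```

step_arm([
  [-18.3, 0, -0.6, 0, 54.9, 0, 6.8],
  [-18.3, 0, -0.6, 0, 54.9, 0, 6.8],
  [-18.3, 0, -0.6, 0, 54.9, 0, 6.8],
  [-18.3, 0, -0.6, 0, 54.9, 0, 6.8],
  [-18.3, 0, -0.6, 0, 54.9, 0, 6.8],
  [-18.3, 0, -0.6, 0, 54.9, 0, 6.8],
  [-18.3, 0, -0.6, 0, 54.9, 0, 6.8],
  [-18.3, 0, -0.6, 0, 54.9, 0, 6.8],
  [-18.3, 0, -0.6, 0, 54.9, 0, 6.8],
  [-18.3, 0, -0.6, 0, 54.9, 0, 6.8],
])

```text
t: 10.47
ee_pos: [0.473, -0.0927, 0.2686]
ee_rot: [-3.139, 0.003, 1.479]
force: [0.0, -0.2, -0.7]
grip_width: 0.721
```

step_arm([
  [-10.6, 0, 17.5, 0, 65, 0, 6.8],
  [-10.6, 0, 17.5, 0, 65, 0, 6.8],
  [-10.6, 0, 17.5, 0, 65, 0, 6.8],
  [-10.6, 0, 17.5, 0, 65, 0, 6.8],
  [-10.6, 0, 17.5, 0, 65, 0, 6.8],
  [-10.6, 0, 17.5, 0, 65, 0, 6.8],
  [-10.6, 0, 17.5, 0, 65, 0, 6.8],
  [-10.6, 0, 17.5, 0, 65, 0, 6.8],
  [-10.6, 0, 17.5, 0, 65, 0, 6.8],
  [-10.6, 0, 17.5, 0, 65, 0, 6.8],
  [-10.6, 0, 17.5, 0, 65, 0, 6.8],
  [-10.6, 0, 17.5, 0, 65, 0, 6.8],
])

```text
t: 11.47
ee_pos: [0.4653, -0.1955, 0.0955]
ee_rot: [-3.141, -1.13, 1.486]
force: [0.6, 0.2, 0.7]
grip_width: 0.726
```

Run:
```python
from look import *
s=bot.sense();print(s["grip_width"]*94,s["t"],s["force"],s["ee_pos"],s["joint_positions"].round(2))
t2,R2=tool(stand(1,1,0),1,-1,BE,1,.008,.004)
mv(t2,R2)
C,Rp=stand(1,1,0)
pair("g",(260,190,380,300),(310,180,420,290),corners(C,Rp))
```

```text
68.25280953009576 11.4667 [0.58159407 0.22248468 0.65149825] [ 0.4652958  -0.1954505   0.09545814] [-0.95  0.58  1.37  0.73  2.07 -0.82]
shift cm [ 0.02  0.03 11.01] rot deg [-0.2  0.2  0.1] rows>= 2.6 ikerr 0.0
 qend [-0.84  0.53  1.57  0.77  1.9  -0.85] min [-0.95  0.53  1.37  0.73  1.9  -0.85] max [-0.84  0.58  1.57  0.77  2.07 -0.82]
```

View pics/g.png

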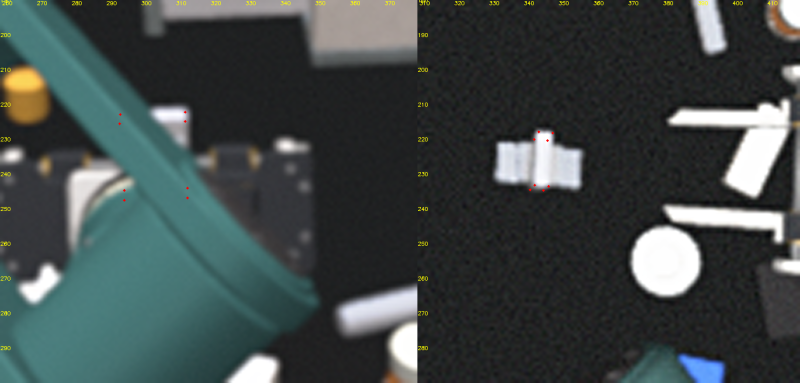

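step_arm([
  [0, 0, 2.5, 0, 0, 0, 6.8],
  [0, 0, 5, 0, 0, 0, 6.8],
  [0, 0, 7.5, 0, 0, 0, 6.8],
  [0, 0, 9.5, 0, 0, 0, 6.8],
  [0, 0, 10.5, 0, 0, 0, 6.8],
  [0, 0, 11, 0, 0, 0, 6.8],
  [0, 0, 11, 0, 0, 0, 6.8],
  [0, 0, 11, 0, 0, 0, 6],
  [0, 0, 11, 0, 0, 0, 5.4],
  [0, 0, 11, 0, 0, 0, 4.8],
  [0, 0, 11, 0, 0, 0, 4.2],
  [0, 0, 11, 0, 0, 0, 3.6],
  [0, 0, 11, 0, 0, 0, 3.6],
  [0, 0, 11, 0, 0, 0, 3.6],
])

```text
t: 12.73
ee_pos: [0.4735, -0.0978, 0.0488]
ee_rot: [3.141, -1.133, 1.484]
force: [-1.2, 0.8, 1.5]
grip_width: 0.382
```

Run:
```python
from look import *
s=bot.sense();print(s["grip_width"]*94,s["t"],s["force"],s["ee_pos"],s["ee_rot"])
T=s["ee_pos"];R=E(s["ee_rot"])
C,Rp=plate_from_tool(T,R,-1,BE,1,.008,.004);print(C)
print("lift in tool",(R.T@[0,0,.2]*100).round(2))
pair("h",(270,190,340,265),(315,195,385,270),corners(C,Rp))
```

```text
35.90100893221307 12.7333 [-1.20313958  0.82377988  1.45210941] [ 0.47346961 -0.09778967  0.04881629] [ 3.14088751 -1.13323496  1.48405121]
[ 0.47378784 -0.09419039  0.03912137]
lift in tool [ 1.812e+01  1.000e-02 -8.470e+00]
```

View pics/h.png

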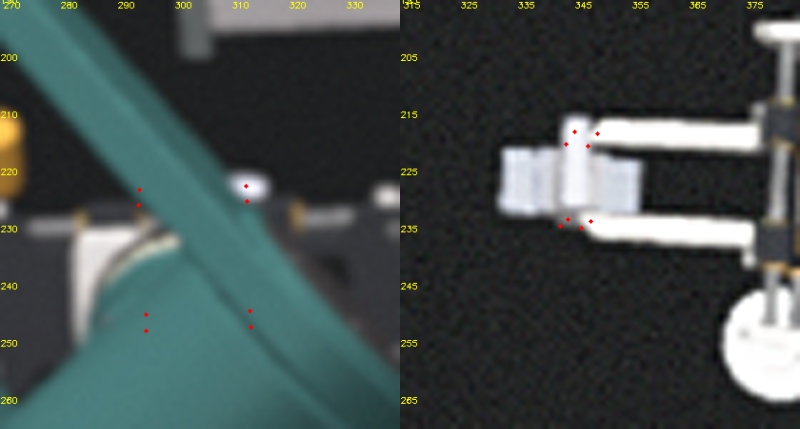

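Run:
```python
from look import *
f=bot.grab_frame("top");C=cloud(f)
s=bot.sense();T=s["ee_pos"];R=E(s["ee_rot"])
np.set_printoptions(linewidth=220,suppress=True)
L=(C-T)@R*1000
for v in (216,217,218,219,234,235): 
    print(v); print(np.c_[np.arange(340,358),L[v,340:358].round(0),C[v,340:358].round(3)][:, :7])
crop(f,325,200,365,245,13,"i1")
```

```text
216
[[340.    -39.     35.     42.      0.51   -0.079  -0.005]
 [341.    -34.     35.     36.      0.509  -0.082   0.002]
 [342.    -33.     34.     33.      0.509  -0.085   0.005]
 [343.     10.     30.     12.      0.504  -0.085   0.053]
 [344.     26.     28.      2.      0.502  -0.087   0.072]
 [345.     25.     28.     -1.      0.502  -0.09    0.072]
 [346.     22.     28.     -3.      0.502  -0.093   0.07 ]
 [347.     21.     29.     -6.      0.502  -0.096   0.071]
 [348.    -44.     36.     16.      0.509  -0.105   0.003]
 [349.      9.     30.     -7.      0.503  -0.103   0.06 ]
 [350.      9.     30.    -11.      0.503  -0.106   0.061]
 [351.     10.     30.    -14.      0.503  -0.109   0.064]
 [352.     10.     30.    -18.      0.503  -0.112   0.066]
 [353.     12.     30.    -21.      0.502  -0.114   0.069]
 [354.     12.     30.    -25.      0.502  -0.117   0.071]
 [355.     11.     31.    -27.      0.502  -0.12    0.071]
 [356.     13.     31.    -31.      0.502  -0.123   0.074]
 [357.     12.     31.    -34.      0.502  -0.126   0.074]]
217
[[340.    -33.     31.     39
[... 4601 characters left out ...]
  -46.    -24.     19.      0.449  -0.098  -0.001]
 [347.    -43.    -24.     15.      0.449  -0.101   0.003]
 [348.      9.    -28.     -9.      0.446  -0.099   0.061]
 [349.     12.    -28.    -13.      0.445  -0.102   0.066]
 [350.     10.    -27.    -16.      0.446  -0.105   0.065]
 [351.      8.    -27.    -18.      0.446  -0.108   0.064]
 [352.     10.    -27.    -22.      0.445  -0.111   0.067]
 [353.     11.    -27.    -26.      0.445  -0.114   0.07 ]
 [354.     12.    -27.    -29.      0.445  -0.116   0.072]
 [355.      8.    -26.    -31.      0.445  -0.12    0.069]
 [356.     11.    -26.    -35.      0.445  -0.122   0.073]
 [357.      9.    -26.    -37.      0.445  -0.125   0.073]]
```

View pics/i1.png

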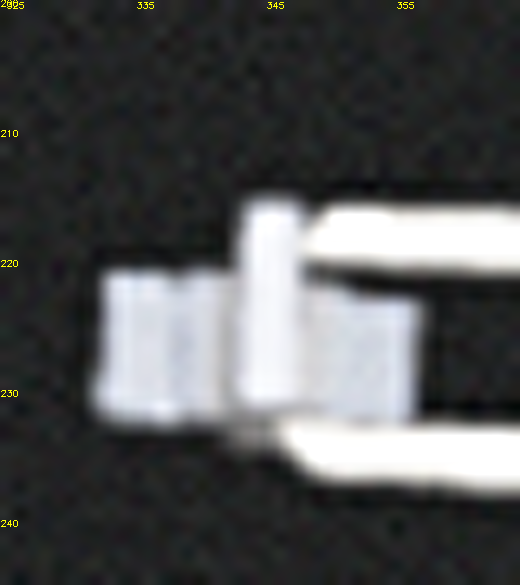

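step_arm([
  [0, 0, -0.7, 0, 0, 0, 3.6],
  [0, 0, -2, 0, 0, 0, 3.6],
  [0, 0, -4, 0, 0, 0, 5],
  [0, 0, -6, 0, 0, 0, 6.8],
  [0, 0, -6, 0, 0, 0, 6.8],
  [0, 0, -6, 0, 0, 0, 6.8],
])

```text
t: 13.38
ee_pos: [0.4695, -0.1535, 0.0745]
ee_rot: [3.135, -1.131, 1.487]
force: [-0.9, 0.2, -0.5]
grip_width: 0.63
```

Run:
```python
from look import *
f=bot.grab_frame("top");C=cloud(f)
s=bot.sense();print(s["t"],s["ee_pos"],s["grip_width"]*94)
sel=(C[...,2]>.045)&(C[...,2]<.09)&(abs(C[...,0]-.478)<.045)&(abs(C[...,1]+.092)<.02)
P=C[sel];print(len(P),P.min(0),P.max(0),P.mean(0)); 
for SCx in (.474,.480):
    pass
SC[0]=.480;C0,Rp=stand(1,1,0)
crop(f,325,200,365,245,13,"i2",corners(C0,Rp)[:4])
g=bot.grab_frame("side");crop(g,280,200,340,265,9,"i3",corners(C0,Rp))
```

```text
13.4333 [ 0.46906104 -0.15234799  0.07412796] 62.988961826286676
71 [ 0.4526515  -0.09637142  0.04587655] [ 0.49863565 -0.08352932  0.0763607 ] [ 0.47571255 -0.08951818  0.06999077]
```

View pics/i2.png

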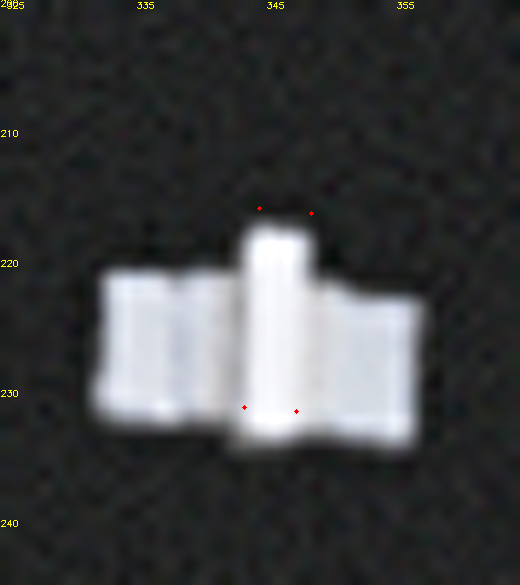

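View pics/i3.png

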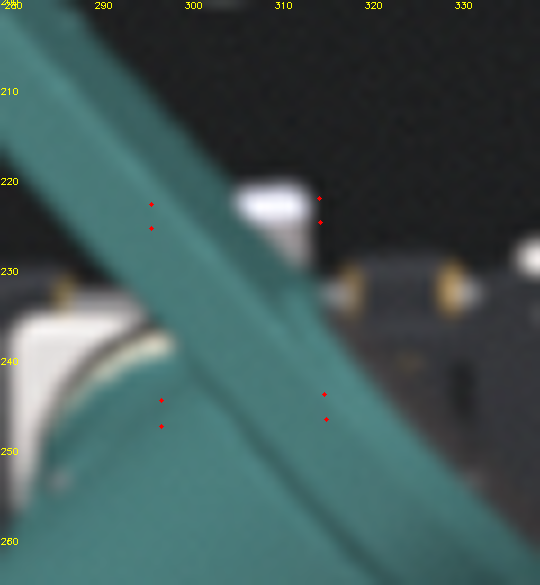

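Run:
```python
from look import *
SC[0]=.475
t2,R2=tool(stand(1,1,0),1,-1,BE,1,.008,-.021)
mv(t2,R2)
```

```text
shift cm [0.09 0.1  8.62] rot deg [0.  0.1 0. ] rows>= 2.1 ikerr 0.0
 qend [-0.81  0.53  1.61  0.78  1.86 -0.85] min [-0.91  0.53  1.47  0.75  1.86 -0.85] max [-0.81  0.56  1.61  0.78  1.99 -0.83]
```

step_arm([
  [0.1, 0.1, 2, 0, 0, 0, 7],
  [0.1, 0.1, 4, 0, 0, 0, 7],
  [0.1, 0.1, 6, 0, 0, 0, 7],
  [0.1, 0.1, 7.5, 0, 0, 0, 7],
  [0.1, 0.1, 8.3, 0, 0, 0, 7],
  [0.1, 0.1, 8.6, 0, 0, 0, 7],
  [0.1, 0.1, 8.6, 0, 0, 0, 7],
  [0.1, 0.1, 8.6, 0, 0, 0, 7],
])

```text
t: 14.15
ee_pos: [0.4771, -0.0743, 0.0388]
ee_rot: [3.138, -1.132, 1.486]
force: [-0.0, 0.3, 0.2]
grip_width: 0.747
```

Run:
```python
from look import *
f=bot.grab_frame("top");s=bot.sense();print(s["t"],s["ee_pos"],s["grip_width"]*94,s["force"])
crop(f,320,190,380,245,13,"j1")
```

```text
14.2 [ 0.47716664 -0.07462168  0.03893107] 69.84264832410389 [-0.27948542  0.07366558  0.13388893]
```

View pics/j1.png

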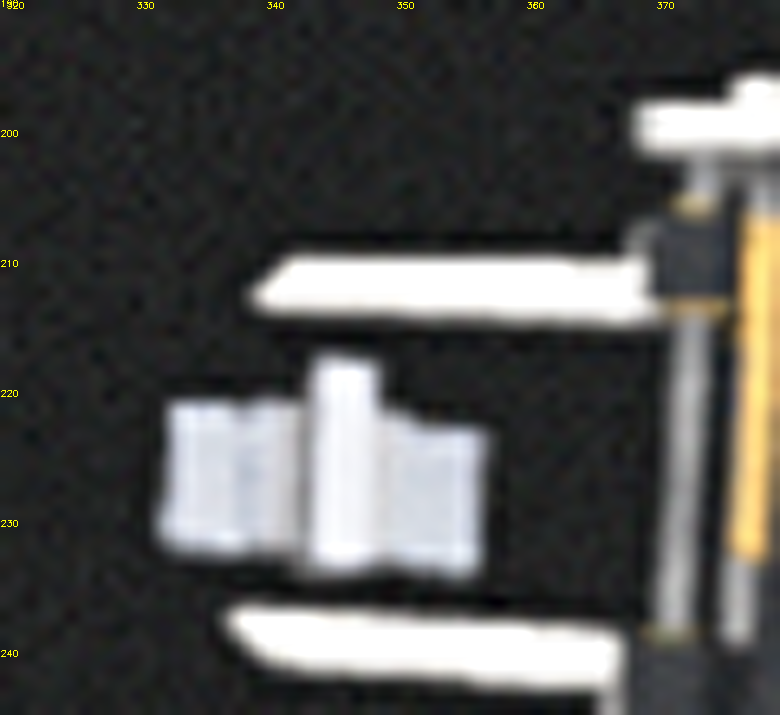

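step_arm([
  [0, 0, 0, 0, 0, 0, 6],
  [0, 0, 0, 0, 0, 0, 5.4],
  [0, 0, 0, 0, 0, 0, 4.8],
  [0, 0, 0, 0, 0, 0, 4.2],
  [0, 0, 0, 0, 0, 0, 3.8],
  [0, 0, 0, 0, 0, 0, 3.8],
  [0, 0, 0, 0, 0, 0, 3.8],
  [0, 0, 0, 0, 0, 0, 3.8],
])

```text
t: 14.87
ee_pos: [0.4768, -0.074, 0.0388]
ee_rot: [3.14, -1.133, 1.485]
force: [-2.1, -1.1, 0.7]
grip_width: 0.49
```

Run:
```python
from look import *
f=bot.grab_frame("top");s=bot.sense();print(s["t"],s["ee_pos"],s["grip_width"]*94,s["force"])
R=E(s["ee_rot"]);print((R.T@[0,0,.16]*100).round(2))
crop(f,320,190,380,245,9,"j2")
```

```text
14.9167 [ 0.47676712 -0.07393986  0.03873941] 46.09256781925472 [-0.28539069 -0.73074633  1.35808702]
[ 1.449e+01  1.000e-02 -6.790e+00]
```

View pics/j2.png

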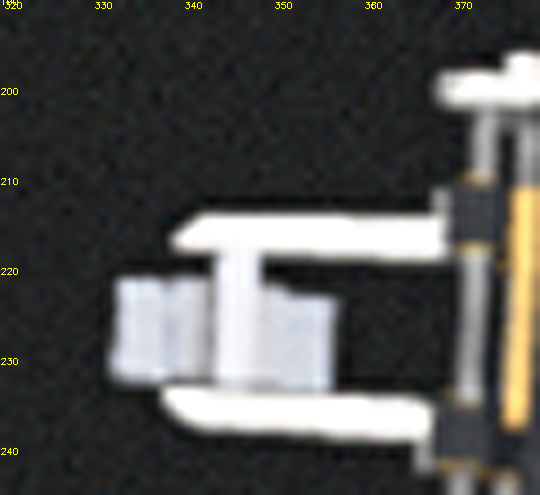

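step_arm([
  [0.9, 0, -0.4, 0, 0, 0, 3.8],
  [1.8, 0, -0.8, 0, 0, 0, 3.8],
  [3.6, 0, -1.7, 0, 0, 0, 3.8],
  [6.3, 0, -3, 0, 0, 0, 3.8],
  [9.5, 0, -4.5, 0, 0, 0, 3.8],
  [12.5, 0, -5.9, 0, 0, 0, 3.8],
  [14.5, 0, -6.8, 0, 0, 0, 3.8],
  [14.5, 0, -6.8, 0, 0, 0, 3.8],
  [14.5, 0, -6.8, 0, 0, 0, 3.8],
])

```text
t: 15.67
ee_pos: [0.4769, -0.0741, 0.1999]
ee_rot: [3.133, -1.129, 1.492]
force: [-0.6, 0.3, -1.9]
grip_width: 0.486
```

Run:
```python
from look import *
s=bot.sense();print(s["t"],s["ee_pos"],s["grip_width"]*94)
T=s["ee_pos"];R=E(s["ee_rot"])
C,Rp=plate_from_tool(T,R,-1,BE,1,.008,-.021);print(C)
pair("k",(260,150,340,230),(310,190,390,270),corners(C,Rp))
t2,R2=tool(seat(1),1,-1,BE,1,.008,-.021)
mv(t2+[0,0,.09],R2,n=20)
```

```text
15.6667 [ 0.47690243 -0.07414386  0.19989945] 45.68255688721863
[ 0.4752406  -0.09309861  0.20087726]
shift cm [ 5.84  6.65 30.1 ] rot deg [ 33.8 -68.7 -93.3] rows>= 16.9 ikerr 0.0
 qend [ 0.38 -0.02  1.71 -0.21  1.06 -1.06] min [-0.81 -0.04  1.52 -0.21  1.06 -1.12] max [ 0.38  0.31  1.71  0.87  2.05 -0.62]
```

View pics/k.png

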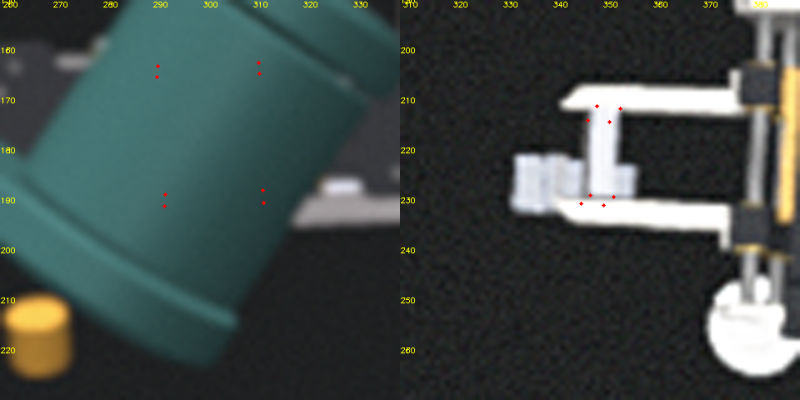

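step_arm([
  [5.8, 6.7, 30.1, 33.8, -68.7, -93.3, 3.8],
  [5.8, 6.7, 30.1, 33.8, -68.7, -93.3, 3.8],
  [5.8, 6.7, 30.1, 33.8, -68.7, -93.3, 3.8],
  [5.8, 6.7, 30.1, 33.8, -68.7, -93.3, 3.8],
  [5.8, 6.7, 30.1, 33.8, -68.7, -93.3, 3.8],
  [5.8, 6.7, 30.1, 33.8, -68.7, -93.3, 3.8],
  [5.8, 6.7, 30.1, 33.8, -68.7, -93.3, 3.8],
  [5.8, 6.7, 30.1, 33.8, -68.7, -93.3, 3.8],
  [5.8, 6.7, 30.1, 33.8, -68.7, -93.3, 3.8],
  [5.8, 6.7, 30.1, 33.8, -68.7, -93.3, 3.8],
  [5.8, 6.7, 30.1, 33.8, -68.7, -93.3, 3.8],
  [5.8, 6.7, 30.1, 33.8, -68.7, -93.3, 3.8],
  [5.8, 6.7, 30.1, 33.8, -68.7, -93.3, 3.8],
  [5.8, 6.7, 30.1, 33.8, -68.7, -93.3, 3.8],
  [5.8, 6.7, 30.1, 33.8, -68.7, -93.3, 3.8],
  [5.8, 6.7, 30.1, 33.8, -68.7, -93.3, 3.8],
  [5.8, 6.7, 30.1, 33.8, -68.7, -93.3, 3.8],
  [5.8, 6.7, 30.1, 33.8, -68.7, -93.3, 3.8],
  [5.8, 6.7, 30.1, 33.8, -68.7, -93.3, 3.8],
  [5.8, 6.7, 30.1, 33.8, -68.7, -93.3, 3.8],
])

```text
t: 17.43
ee_pos: [0.569, 0.216, 0.1221]
ee_rot: [-3.142, 0.435, 3.074]
force: [0.1, -1.6, -0.4]
grip_width: 0.485
```

```bash
cat > seatlook.py <<'E'
from look import *
def run(name,dz):
    s=bot.sense();print(s["t"],s["ee_pos"],s["grip_width"]*94,s["force"])
    T=s["ee_pos"];R=E(s["ee_rot"])
    C,Rp=plate_from_tool(T,R,-1,BE,1,.008,-.021);print(C,Rp.round(3))
    pair(name,(290,130,350,200),(215,165,285,235),corners(C,Rp))
    t2,R2=tool(seat(1),1,-1,BE,1,.008,-.021)
    mv(t2+[0,0,dz],R2); print("down 1cm in tool",(R.T@[0,0,-1]).round(2))
E
python3 -c "
from seatlook import *
run('l',.03)"
```

```text
17.4333 [0.5689733  0.2159853  0.12214127] 45.597045036244644 [ 0.05198384 -1.59804362 -0.40619509]
[0.5681253  0.21604363 0.14117486] [[-0.998  0.068 -0.001]
 [ 0.068  0.998  0.   ]
 [ 0.001 -0.    -1.   ]]
shift cm [2.71 0.12 5.39] rot deg [-0.   0.  -0.1] rows>= 1.4 ikerr 0.0
 qend [ 0.38  0.03  1.79 -0.23  0.94 -1.03] min [ 0.37 -0.02  1.71 -0.23  0.94 -1.06] max [ 0.38  0.03  1.79 -0.21  1.06 -1.03]
down 1cm in tool [0.42 0.   0.91]
```

View pics/l.png

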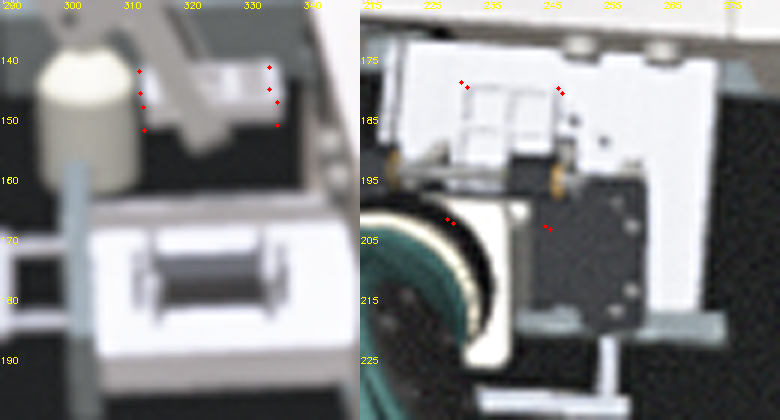

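step_arm([
  [0.7, 0.1, 1.4, 0, 0, 0, 3.8],
  [1.5, 0.1, 2.9, 0, 0, 0, 3.8],
  [2.2, 0.1, 4.4, 0, 0, 0, 3.8],
  [2.7, 0.1, 5.4, 0, 0, 0, 3.8],
  [2.7, 0.1, 5.4, 0, 0, 0, 3.8],
  [2.7, 0.1, 5.4, 0, 0, 0, 3.8],
  [2.7, 0.1, 5.4, 0, 0, 0, 3.8],
])

```text
t: 18.12
ee_pos: [0.569, 0.2174, 0.0646]
ee_rot: [3.141, 0.44, 3.074]
force: [0.1, -0.5, -0.7]
grip_width: 0.483
```

Run:
```python
from seatlook import *
run('m',.008)
s=bot.sense();T=s["ee_pos"];R=E(s["ee_rot"]);C,Rp=plate_from_tool(T,R,-1,BE,1,.008,-.021)
f=bot.grab_frame("top");g=bot.grab_frame("side")
top=[c for c in corners(C,Rp) if c[2]>C[2]]
crop(f,225,170,265,215,14,"m1",top);crop(g,295,140,345,185,14,"m2",corners(C,Rp))
```

```text
18.1167 [0.56904844 0.21739933 0.06456866] 45.36962029458442 [ 0.08000062 -0.49771062 -0.69727526]
[0.5681007  0.21744948 0.08359757] [[-0.998  0.067  0.004]
 [ 0.067  0.998  0.   ]
 [-0.004  0.001 -1.   ]]
shift cm [ 1.09 -0.08  2.15] rot deg [ 0.1  0.3 -0. ] rows>= 0.6 ikerr 0.0
 qend [ 0.38  0.05  1.81 -0.23  0.89 -1.02] min [ 0.38  0.03  1.79 -0.23  0.89 -1.03] max [ 0.38  0.05  1.81 -0.23  0.94 -1.02]
down 1cm in tool [ 0.43 -0.    0.9 ]
```

View pics/m1.png

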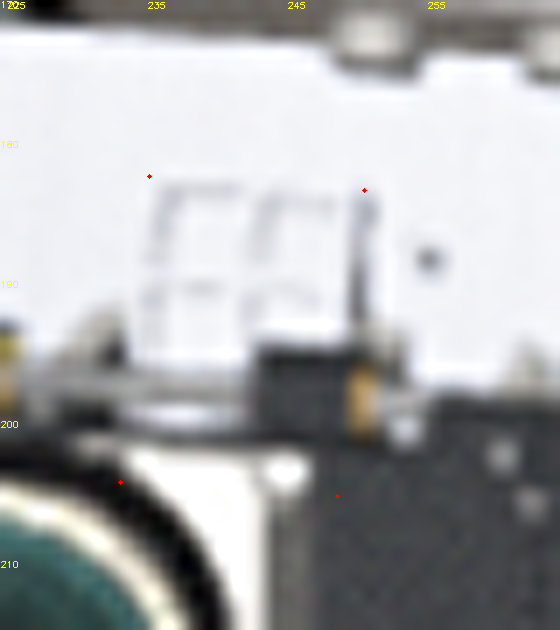

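View pics/m2.png

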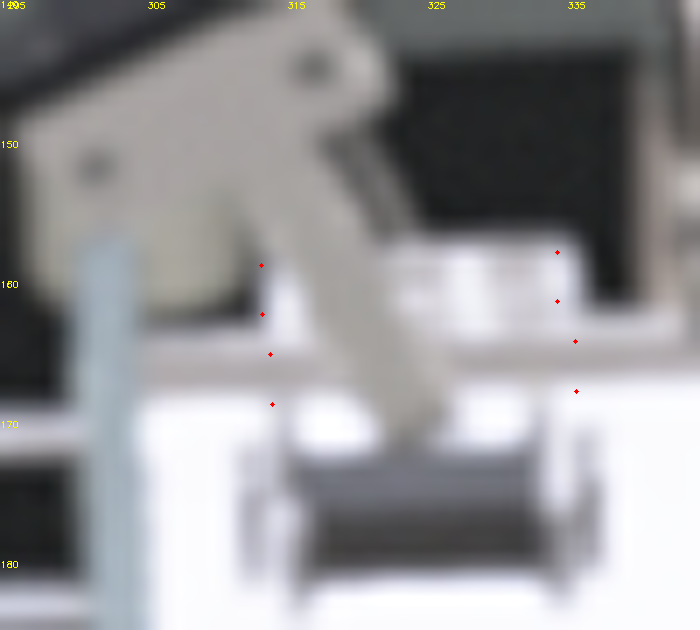

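Run:
```python
from seatlook import *
OC[:]=[.5662,.2167,.052]
t2,R2=tool(seat(1),1,-1,BE,1,.008,-.021)
for dz in(.008,.003,0): mv(t2+[0,0,dz],R2,n=2)
```

```text
shift cm [ 1.16 -0.12  2.08] rot deg [0.1 0.2 0. ] rows>= 0.6 ikerr 0.0
 qend [ 0.38  0.05  1.81 -0.24  0.89 -1.01] min [ 0.38  0.03  1.79 -0.24  0.89 -1.03] max [ 0.38  0.05  1.81 -0.23  0.94 -1.01]
shift cm [ 1.37 -0.12  2.54] rot deg [0.1 0.2 0. ] rows>= 0.7 ikerr 0.0
 qend [ 0.38  0.06  1.82 -0.24  0.88 -1.01] min [ 0.38  0.03  1.79 -0.24  0.88 -1.03] max [ 0.38  0.06  1.82 -0.23  0.94 -1.01]
shift cm [ 1.5  -0.12  2.81] rot deg [0.1 0.2 0. ] rows>= 0.8 ikerr 0.0
 qend [ 0.38  0.06  1.82 -0.24  0.88 -1.01] min [ 0.38  0.03  1.79 -0.24  0.88 -1.03] max [ 0.38  0.06  1.82 -0.23  0.94 -1.01]
```

step_arm([
  [0.4, -0.1, 0.7, 0, 0.2, 0, 3.8],
  [0.8, -0.1, 1.4, 0, 0.2, 0, 3.8],
  [1.1, -0.1, 1.9, 0, 0.2, 0, 3.8],
  [1.2, -0.1, 2.1, 0, 0.2, 0, 3.8],
  [1.2, -0.1, 2.1, 0, 0.2, 0, 3.8],
  [1.2, -0.1, 2.1, 0, 0.2, 0, 3.8],
])

```text
t: 18.82
ee_pos: [0.5657, 0.2164, 0.0386]
ee_rot: [-3.141, 0.434, 3.076]
force: [0.2, 0.4, -1.8]
grip_width: 0.484
```

Run:
```python
from seatlook import *
OC[:]=[.5662,.2167,.052]
run('n',0)
f=bot.grab_frame("top");g=bot.grab_frame("side")
s=bot.sense();T=s["ee_pos"];R=E(s["ee_rot"]);C,Rp=plate_from_tool(T,R,-1,BE,1,.008,-.021)
crop(f,225,170,265,215,14,"n1");crop(g,295,145,345,190,14,"n2",corners(C,Rp))
```

```text
18.8167 [0.56565107 0.21643585 0.03856829] 45.473303396836435 [ 0.20915801  0.39136523 -1.84534151]
[0.56482127 0.21650332 0.05760265] [[-0.998  0.066 -0.002]
 [ 0.066  0.998 -0.001]
 [ 0.002 -0.001 -1.   ]]
shift cm [0.18 0.01 0.62] rot deg [ 0.  -0.1  0. ] rows>= 0.2 ikerr 0.0
 qend [ 0.38  0.06  1.82 -0.24  0.88 -1.01] min [ 0.38  0.05  1.82 -0.24  0.88 -1.01] max [ 0.38  0.06  1.82 -0.23  0.89 -1.01]
down 1cm in tool [0.42 0.   0.91]
```

View pics/n1.png

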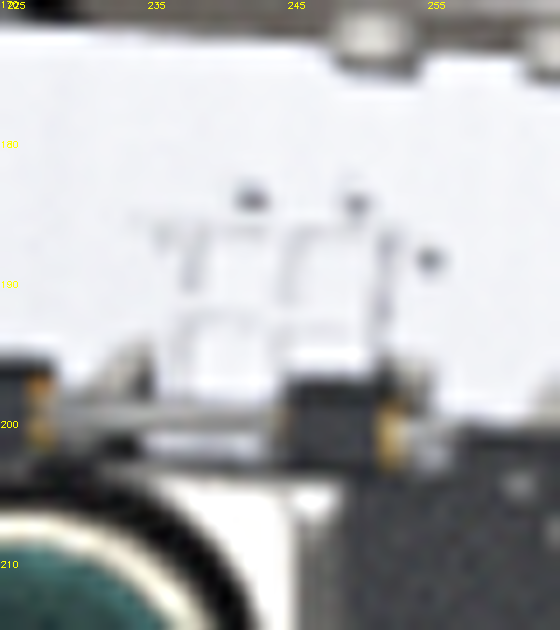

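View pics/n2.png

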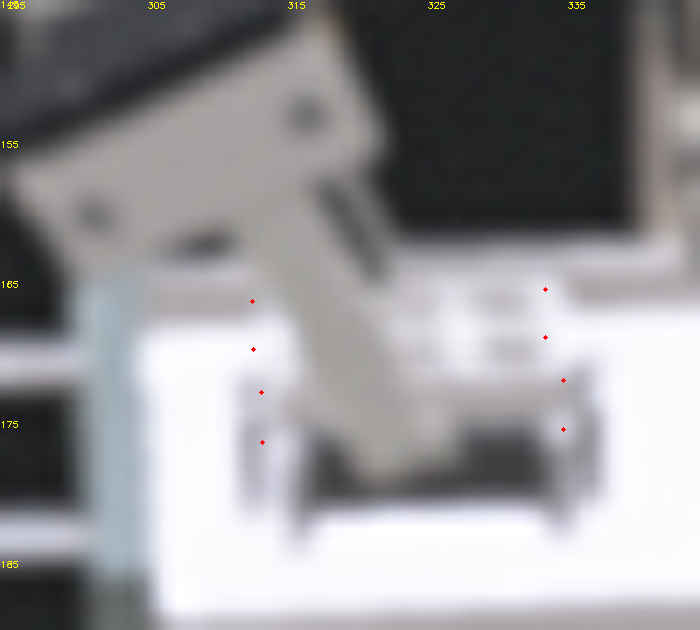

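step_arm([
  [0.06, 0, 0.14, 0, 0, 0, 3.8],
  [0.13, 0, 0.27, 0, 0, 0, 3.8],
  [0.19, 0, 0.41, 0, 0, 0, 3.8],
  [0.21, 0, 0.46, 0, 0, 0, 3.8],
  [0.21, 0, 0.46, 0, 0, 0, 3.8],
])

```text
t: 19.43
ee_pos: [0.5657, 0.2164, 0.0337]
ee_rot: [-3.141, 0.434, 3.075]
force: [0.1, -0.0, -1.0]
grip_width: 0.486
```

Run:
```python
from seatlook import *
run('o',0)
g=bot.grab_frame("side")
crop(g,295,145,345,190,14,"o2b")
```

```text
19.4333 [0.56573773 0.21641423 0.03370168] 45.70538172595076 [ 0.05824133 -0.02256848 -0.99831806]
[0.56490279 0.21647966 0.05273583] [[-0.998  0.066 -0.002]
 [ 0.066  0.998 -0.   ]
 [ 0.002 -0.001 -1.   ]]
shift cm [-0.18  0.06  0.2 ] rot deg [-0.  -0.1  0. ] rows>= 0.1 ikerr 0.0
 qend [ 0.38  0.06  1.82 -0.24  0.88 -1.01] min [ 0.38  0.06  1.82 -0.24  0.88 -1.01] max [ 0.38  0.06  1.82 -0.24  0.88 -1.01]
down 1cm in tool [0.42 0.   0.91]
```

View pics/o2b.png

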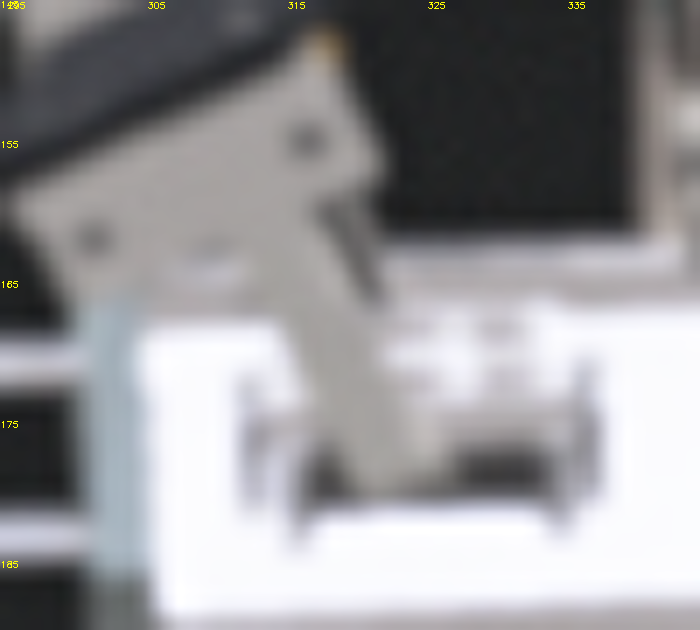

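step_arm([
  [0.03, 0, 0.07, 0, 0, 0, 3.8],
  [0.06, 0, 0.14, 0, 0, 0, 3.8],
  [0.06, 0, 0.14, 0, 0, 0, 3.8],
  [0.06, 0, 0.14, 0, 0, 0, 3.8],
])

```text
t: 19.92
ee_pos: [0.5662, 0.2166, 0.0328]
ee_rot: [-3.142, 0.435, 3.075]
force: [0.4, -0.0, 0.6]
grip_width: 0.485
```

step_arm([
  [0, 0, 0, 0, 0, 0, 4.8],
  [0, 0, 0, 0, 0, 0, 5.2],
  [0, 0, 0, 0, 0, 0, 5.6],
  [0, 0, 0, 0, 0, 0, 6],
  [0, 0, 0, 0, 0, 0, 6],
  [0, 0, -1, 0, 0, 0, 6],
  [0, 0, -3, 0, 0, 0, 6],
  [0, 0, -6, 0, 0, 0, 6],
  [0, 0, -10, 0, 0, 0, 6],
  [0, 0, -14, 0, 0, 0, 6],
  [0, 0, -17, 0, 0, 0, 6],
  [0, 0, -17, 0, 0, 0, 6],
])

```text
t: 20.92
ee_pos: [0.4962, 0.2233, 0.197]
ee_rot: [3.133, 0.449, 3.073]
force: [0.2, 0.8, 0.2]
grip_width: 0.639
```

Run:
```python
from look import *
s=bot.sense();print(s["t"],s["ee_pos"],s["joint_positions"].round(2),s["force"])
f=bot.grab_frame("top");g=bot.grab_frame("side")
crop(f,205,160,285,235,9,"q1");crop(g,295,145,345,190,14,"q2")
```

```text
20.9167 [0.49623896 0.22332121 0.19702708] [ 0.45 -0.21  1.73 -0.22  1.23 -1.02] [0.22139706 0.82678099 0.20449422]
```

View pics/q1.png

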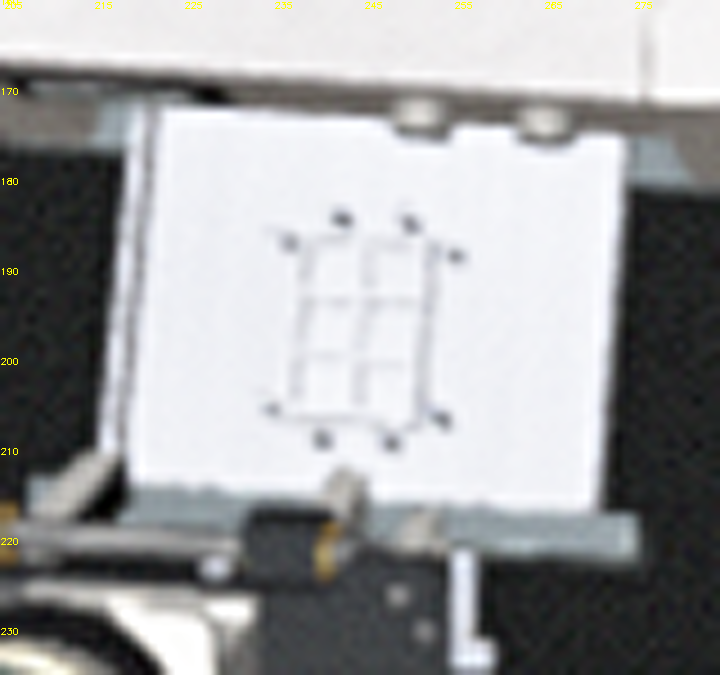

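View pics/q2.png

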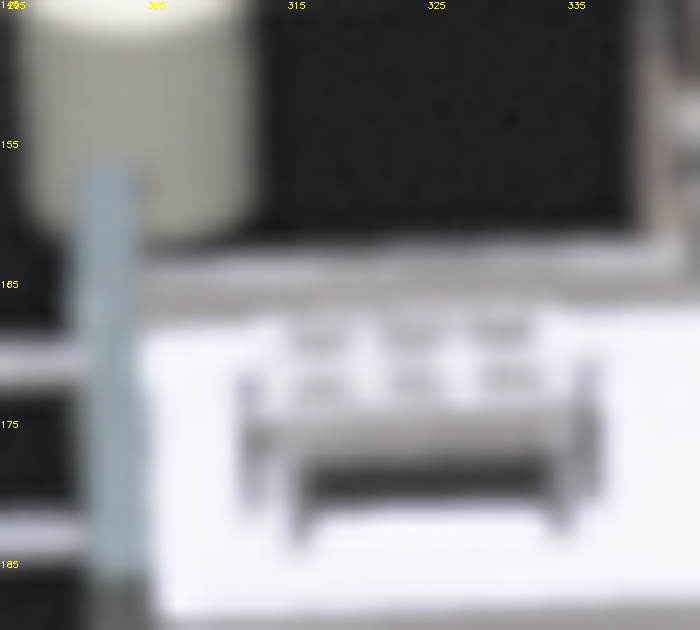

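Run:
```python
from look import *
f=pickle.load(open("top0.pkl","rb"))
a=unproj(f,190.65,164.9,.15);b=unproj(f,289.1,171.0,.15);print("oven top edge",a.round(4),b.round(4))
xo=ax(OY);yo=np.array([-xo[1],xo[0],0])
m=(a+b)/2; seatc=np.array([.567,.217,.052]); print("face beyond seat",(m-seatc)@xo,"-> joint",(m-seatc)@xo+.06)
h=np.array([.4585,.2267,.038]);print("handle rel seat",(h-seatc)@xo,(h-seatc)@yo)
# handle on oven axis
hc=seatc+xo*((h-seatc)@xo); print(hc)
tz=np.cos(BE)*-Z+np.sin(BE)*xo; ty=yo
s=bot.sense();R=E(s["ee_rot"]); 
_,R2=tool(seat(1),1,-1,BE,1,.008,0); tz=R2[:,2];print(tz.round(3),R2[:,0].round(3))
def rep(back): 
    tip=np.array([hc[0],hc[1],.022])-xo*back; return tip+tz*.006
print("pre");mv(rep(.046),R2)
print("push dir in tool",(R2.T@xo).round(3))
for k in (-.006,.115,.125): q,er=ik(rep(-k),R2,p,[s["joint_positions"]]);print(q.round(2),er)
```

```text
oven top edge [0.6408 0.3531 0.15  ] [0.6227 0.0728 0.15  ]
face beyond seat 0.06485447381891042 -> joint 0.12485447381891042
handle rel seat -0.10890597671183576 0.0024141740701685253
[0.45833837 0.22429124 0.052     ]
[ 0.422 -0.028 -0.906] [-0.904  0.061 -0.423]
pre
shift cm [14.6  -0.03 12.26] rot deg [0.2 0.2 0. ] rows>= 4.6 ikerr 0.0
 qend [ 0.57 -0.2   2.1  -0.32  0.91 -0.78] min [ 0.45 -0.23  1.74 -0.32  0.91 -1.02] max [ 0.57 -0.2   2.1  -0.22  1.23 -0.78]
push dir in tool [-0.906  0.     0.423]
[ 0.51 -0.13  2.04 -0.3   0.88 -0.85] 1.4277505645988692e-14
[ 0.37  0.1   1.82 -0.24  0.84 -1.01] 3.616044112731083e-12
[ 0.36  0.11  1.8  -0.24  0.84 -1.02] 1.4190465639414506e-12
```

step_arm([
  [3, 0, -1.4, 0, 0, 0, 3],
  [6, 0, -2.5, 0, 0, 0, 0],
  [8.5, 0, -1, 0, 0, 0, 0],
  [10.5, 0, 2, 0, 0, 0, 0],
  [12, 0, 5, 0, 0, 0, 0],
  [13.2, 0, 8, 0, 0, 0, 0],
  [14.2, 0, 11, 0, 0, 0, 0],
  [14.6, 0, 12.3, 0, 0, 0, 0],
  [14.6, 0, 12.3, 0, 0, 0, 0],
  [14.6, 0, 12.3, 0, 0, 0, 0],
  [14.6, 0, 12.3, 0, 0, 0, 0],
])

```text
t: 21.93
ee_pos: [0.4146, 0.2267, 0.0141]
ee_rot: [-3.141, 0.435, 3.075]
force: [0.4, 0.3, 0.1]
grip_width: 0.003
```

Run:
```python
from look import *
s=bot.sense();print(s["t"],s["ee_pos"],s["grip_width"]*94,s["force"])
pair("r",(250,120,370,220),(180,150,300,250))
```

```text
21.9333 [0.41455039 0.22669078 0.01414304] 0.25048403590205753 [0.40109716 0.27606651 0.11528685]
```

View pics/r.png

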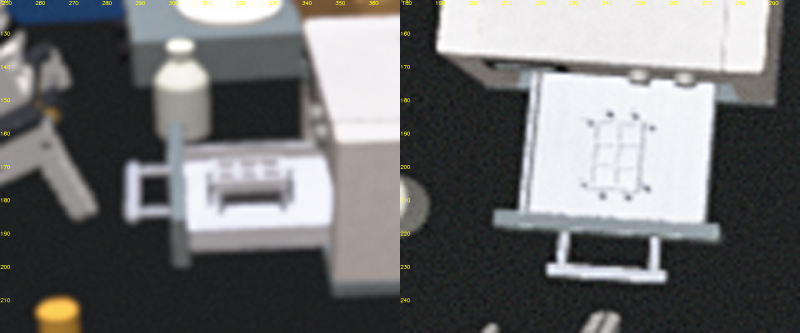

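step_arm([
  [-1.4, 0, 0.6, 0, 0, 0, 0],
  [-2.7, 0, 1.3, 0, 0, 0, 0],
  [-3.3, 0, 1.5, 0, 0, 0, 0],
  [-3.6, 0, 1.7, 0, 0, 0, 0],
  [-4, 0, 1.9, 0, 0, 0, 0],
  [-4.4, 0, 2.1, 0, 0, 0, 0],
  [-5, 0, 2.3, 0, 0, 0, 0],
  [-5.6, 0, 2.6, 0, 0, 0, 0],
  [-6.3, 0, 2.9, 0, 0, 0, 0],
  [-7, 0, 3.3, 0, 0, 0, 0],
  [-7.7, 0, 3.6, 0, 0, 0, 0],
  [-8.4, 0, 3.9, 0, 0, 0, 0],
  [-9.1, 0, 4.2, 0, 0, 0, 0],
  [-9.8, 0, 4.6, 0, 0, 0, 0],
  [-10.5, 0, 4.9, 0, 0, 0, 0],
  [-11.1, 0, 5.2, 0, 0, 0, 0],
  [-11.6, 0, 5.4, 0, 0, 0, 0],
  [-12, 0, 5.6, 0, 0, 0, 0],
  [-12, 0, 5.6, 0, 0, 0, 0],
])

```text
t: 23.62
ee_pos: [0.5475, 0.2175, 0.0138]
ee_rot: [-3.141, 0.436, 3.075]
force: [-0.7, 0.8, -1.0]
grip_width: 0.001
```

Run:
```python
from look import *
s=bot.sense();print(s["t"],s["ee_pos"],s["grip_width"]*94,s["force"])
pair("s",(250,120,370,220),(180,150,300,250))
```

```text
23.6167 [0.54750702 0.21754426 0.01381871] 0.06547893282267142 [-0.71654904  0.77784461 -0.98993958]
```

View pics/s.png

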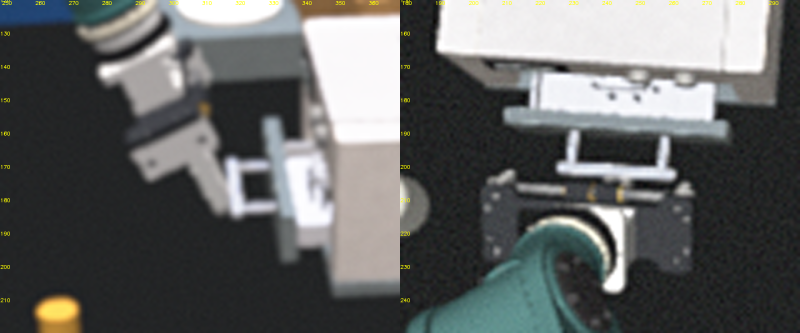

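step_arm([
  [-0.4, 0, 0.2, 0, 0, 0, 0],
  [-0.9, 0, 0.4, 0, 0, 0, 0],
  [-1.4, 0, 0.65, 0, 0, 0, 0],
  [-1.8, 0, 0.84, 0, 0, 0, 0],
  [-2.1, 0, 0.98, 0, 0, 0, 0],
  [-2.3, 0, 1.07, 0, 0, 0, 0],
  [-2.4, 0, 1.12, 0, 0, 0, 0],
  [-2.4, 0, 1.12, 0, 0, 0, 0],
])

```text
t: 24.38
ee_pos: [0.5735, 0.2162, 0.0138]
ee_rot: [3.141, 0.436, 3.075]
force: [0.6, -0.2, 0.4]
grip_width: 0.005
```

step_arm([
  [-0.1, 0, 0.05, 0, 0, 0, 0],
  [-0.2, 0, 0.09, 0, 0, 0, 0],
  [-0.3, 0, 0.14, 0, 0, 0, 0],
  [-0.4, 0, 0.19, 0, 0, 0, 0],
  [-0.4, 0, 0.19, 0, 0, 0, 0],
])

```text
t: 24.8
ee_pos: [0.5758, 0.2158, 0.0124]
ee_rot: [-3.141, 0.432, 3.075]
force: [-4.8, 1.1, 1.1]
grip_width: 0.003
```

Run:
```python
from look import *
s=bot.sense();print(s["t"],s["ee_pos"],s["grip_width"]*94,s["force"])
pair("t",(270,120,370,220),(190,150,300,250))
```

```text
24.8 [0.57575753 0.21576462 0.01239778] 0.24057043872060124 [-4.83106797  1.12487803  1.08588854]
```

View pics/t.png

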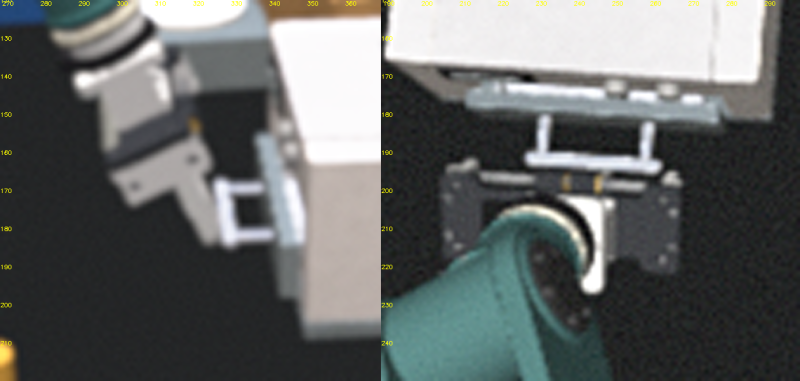

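step_arm([
  [-0.1, 0, 0.05, 0, 0, 0, 0],
  [-0.2, 0, 0.09, 0, 0, 0, 0],
  [-0.3, 0, 0.14, 0, 0, 0, 0],
  [-0.3, 0, 0.14, 0, 0, 0, 0],
  [-0.3, 0, 0.14, 0, 0, 0, 0],
  [-0.3, 0, 0.14, 0, 0, 0, 0],
])

```text
t: 25.4
ee_pos: [0.5765, 0.2154, 0.0107]
ee_rot: [-3.14, 0.427, 3.075]
force: [-11.1, 1.0, 2.9]
grip_width: 0.007
```

Run:
```python
from look import *
s=bot.sense();print(s["t"],s["ee_pos"],s["grip_width"]*94,s["force"])
f=bot.grab_frame("top");g=bot.grab_frame("side")
crop(f,200,150,290,210,8.5,"u1");crop(g,310,130,370,210,7,"u2")
```

```text
25.4 [0.5765032  0.21540641 0.01072887] 0.7036856527223585 [-11.13515949   0.96696061   2.87710263]
```

View pics/u1.png

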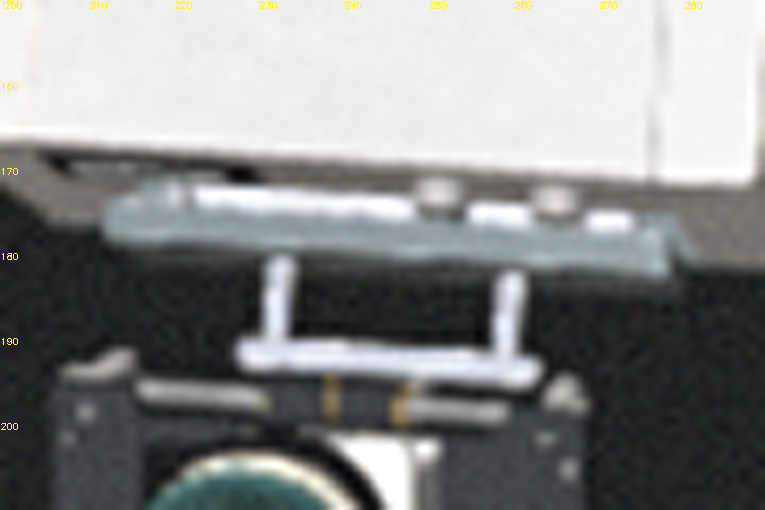

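View pics/u2.png

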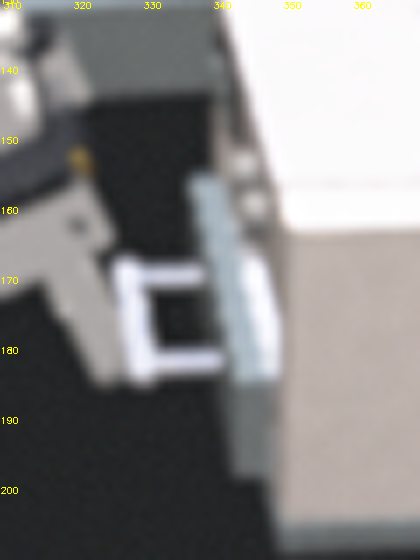

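Run:
```python
from look import *
f=bot.grab_frame("top");g=bot.grab_frame("side")
xo=ax(OY);yo=np.array([-xo[1],xo[0],0])
a=unproj(f,227.5,190.7,.038);b=unproj(f,263,193.3,.038);h=(a+b)/2
print(a,b); print("handle travel",(h-np.array([.4585,.2267,.038]))@xo)
seat0=np.array([.567,.217,0])
for j in (.0,.008):
    sc=seat0+xo*(.125-j-.125+.125-.125*0-.0) if 0 else seat0+xo*(.125-j)
    pts=[sc-xo*.060+yo*k*.1025+Z*z for k in(-1,1) for z in(.014,.062)]
    pts+=[sc-xo*.060+yo*k*.14+Z*z for k in(-1,1) for z in(0,.15)] if j==0 else []
    crop(f,200,150,290,210,8.5,f"v1_{int(j*1000)}",pts);crop(g,310,130,370,210,7,f"v2_{int(j*1000)}",pts)
x=[cv2.imread(f"pics/v{i}_0.png") for i in(1,2)]
o=np.zeros((560,765+420,3),np.uint8);o[:x[0].shape[0],:765]=x[0];o[:560,765:]=x[1];cv2.imwrite("pics/v.png",cv2.resize(o,None,fx=.67,fy=.67))
```

```text
[0.58563429 0.27346823 0.038     ] [0.57725476 0.16251478 0.038     ]
handle travel 0.12325171046786848
```

View pics/v.png

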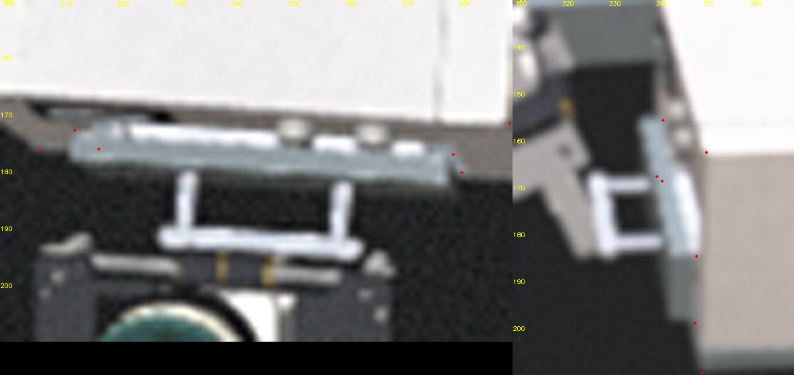

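Run:
```python
from look import *
f=bot.grab_frame("top");C=cloud(f)
xo=ax(OY);seat0=np.array([.567,.217,0])
for u in(235,258,272):
  for v in range(166,184): 
    P=C[v,u];print(u,v,P.round(3),"rel face(mm)",round(((P-seat0)@xo-.065)*1000,1),f["image"][v,u])
```

```text
235 166 [0.637 0.226 0.152] rel face(mm) 4.0 [241 240 240]
235 167 [0.634 0.226 0.154] rel face(mm) 0.8 [245 244 245]
235 168 [0.633 0.228 0.145] rel face(mm) -0.0 [178 176 176]
235 169 [0.632 0.23  0.135] rel face(mm) -0.8 [107 105 101]
235 170 [0.633 0.233 0.119] rel face(mm) -0.3 [101  99  96]
235 171 [0.634 0.237 0.103] rel face(mm) 0.2 [106 102  99]
235 172 [0.648 0.254 0.026] rel face(mm) 13.2 [190 187 195]
235 173 [0.644 0.254 0.029] rel face(mm) 9.3 [242 243 250]
235 174 [0.634 0.247 0.059] rel face(mm) -0.0 [222 228 232]
235 175 [0.631 0.246 0.06 ] rel face(mm) -3.3 [164 172 179]
235 176 [0.628 0.247 0.059] rel face(mm) -6.2 [144 154 160]
235 177 [0.624 0.246 0.063] rel face(mm) -10.2 [151 160 165]
235 178 [0.621 0.245 0.063] rel face(mm) -13.3 [156 167 170]
235 179 [0.62  0.248 0.052] rel face(mm) -14.3 [104 111 114]
235 180 [0.619 0.25  0.041] rel face(mm) -15.3 [56 59 61]
235 181 [0.62  0.255 0.021] rel face(mm) -14.8 [64 65 61]
235 182 [0.62  0.259 0.003] rel face(mm) -14.9 [43 47 45]
235 183 [ 0.618  0.26  -0.001] rel face(mm) -17.2 [41 38 38]
258 166 [0.638 0.162 0.147
[... 1428 characters left out ...]
0.125 0.121] rel face(mm) 0.5 [114 111 104]
272 173 [0.626 0.126 0.111] rel face(mm) -0.5 [108 104 100]
272 174 [0.626 0.128 0.096] rel face(mm) -0.2 [150 146 146]
272 175 [0.637 0.136 0.03 ] rel face(mm) 10.5 [241 242 249]
272 176 [0.631 0.135 0.043] rel face(mm) 4.5 [236 236 241]
272 177 [0.624 0.132 0.06 ] rel face(mm) -2.1 [183 191 200]
272 178 [0.62  0.132 0.065] rel face(mm) -6.2 [155 167 172]
272 179 [0.618 0.132 0.061] rel face(mm) -8.5 [155 164 171]
272 180 [0.615 0.132 0.06 ] rel face(mm) -11.5 [155 165 175]
272 181 [0.611 0.132 0.062] rel face(mm) -15.0 [125 132 138]
272 182 [0.612 0.134 0.044] rel face(mm) -14.8 [88 94 94]
272 183 [0.611 0.136 0.031] rel face(mm) -15.4 [68 69 70]
```

step_arm([
  [0.4, 0, -0.19, 0, 0, 0, 0],
  [1, 0, -0.5, 0, 0, 0, 0],
  [2.5, 0, -1.2, 0, 0, 0, 0],
  [5, 0, -2.4, 0, 0, 0, 0],
  [8, 0, -3.8, 0, 0, 0, 0],
  [9, 0, -7, 0, 0, 0, 0],
  [9, 0, -10.5, 0, 0, 0, 0],
  [9, 0, -14, 0, 0, 0, 0],
  [9, 0, -17, 0, 0, 0, 0],
  [9, 0, -17, 0, 0, 0, 0],
])

```text
t: 26.48
ee_pos: [0.43, 0.2282, 0.1386]
ee_rot: [3.132, 0.448, 3.073]
force: [1.2, -0.3, 0.3]
grip_width: 0.006
```

Run:
```python
from look import *
s=bot.sense();print(s["t"],s["ee_pos"],s["force"],s["qvel"].round(3))
f=bot.grab_frame("top");g=bot.grab_frame("side")
pickle.dump(f,open("top1.pkl","wb"))
for n,i in(("w1",f),("w2",g)): cv2.imwrite(f"pics/{n}.png",i["image"][:,:,::-1])
C=cloud(f);xo=ax(OY);seat0=np.array([.567,.217,0])
for u in(222,240,258,270):
  print(u,[(v,round(((C[v,u]-seat0)@xo-.065)*1000,1),round(C[v,u,2],3)) for v in range(171,184)])
```

```text
26.4833 [0.430047   0.22823403 0.1385977 ] [ 1.18413585 -0.25091431  0.29410544] [-0.025  0.067  0.055 -0.001 -0.079 -0.001]
222 [(171, np.float64(-4.7), np.float64(0.114)), (172, np.float64(10.5), np.float64(0.026)), (173, np.float64(7.3), np.float64(0.026)), (174, np.float64(-3.1), np.float64(0.061)), (175, np.float64(-6.7), np.float64(0.064)), (176, np.float64(-9.9), np.float64(0.064)), (177, np.float64(-12.0), np.float64(0.059)), (178, np.float64(-14.7), np.float64(0.057)), (179, np.float64(-15.1), np.float64(0.042)), (180, np.float64(-14.8), np.float64(0.024)), (181, np.float64(-13.6), np.float64(-0.001)), (182, np.float64(-17.5), np.float64(0.003)), (183, np.float64(-19.8), np.float64(-0.003))]
240 [(171, np.float64(0.5), np.float64(0.106)), (172, np.float64(-1.0), np.float64(0.098)), (173, np.float64(11.7), np.float64(0.023)), (174, np.float64(8.6), np.float64(0.022)), (175, np.float64(-2.7), np.float64(0.062)), (176, np.float64(-5.9), np.float64(0.062)), (177, np.float64(-8.9), np.float64(0.062)), (178, np.float64(-12.0), np.float64(0.062)), (179, np.float64(-14.7), np.float6
[... 649 characters left out ...]
at64(-14.7), np.float64(0.046)), (182, np.float64(-17.0), np.float64(0.041)), (183, np.float64(-19.4), np.float64(0.037))]
270 [(171, np.float64(-0.3), np.float64(0.136)), (172, np.float64(-0.2), np.float64(0.122)), (173, np.float64(-0.2), np.float64(0.108)), (174, np.float64(0.1), np.float64(0.092)), (175, np.float64(10.9), np.float64(0.025)), (176, np.float64(7.6), np.float64(0.026)), (177, np.float64(-2.5), np.float64(0.06)), (178, np.float64(-6.1), np.float64(0.062)), (179, np.float64(-9.8), np.float64(0.066)), (180, np.float64(-12.2), np.float64(0.062)), (181, np.float64(-15.5), np.float64(0.063)), (182, np.float64(-15.6), np.float64(0.047)), (183, np.float64(-15.3), np.float64(0.028))]
```

View pics/w1.png

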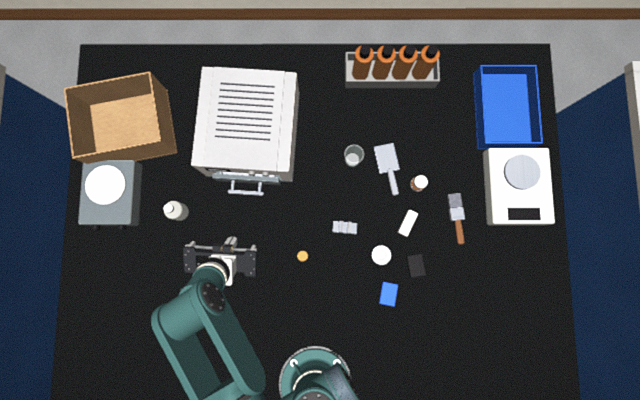

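View pics/w2.png

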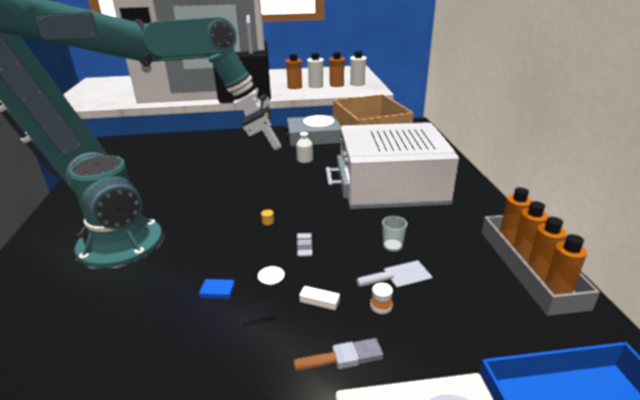

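step_arm([
  [0, 0, 4, 0, 0, 0, 0],
  [0, 0, 8, 0, 0, 0, 0],
  [0, 0, 11.5, 0, 0, 0, 0],
  [-1, 0, 13.2, 0, 0, 0, 0],
  [-4, 0, 14.6, 0, 0, 0, 0],
  [-6.5, 0, 15.8, 0, 0, 0, 0],
  [-7.6, 0, 16.3, 0, 0, 0, 0],
  [-8.2, 0, 16.6, 0, 0, 0, 0],
  [-8.6, 0, 16.8, 0, 0, 0, 0],
  [-9, 0, 17, 0, 0, 0, 0],
  [-9.2, 0, 17.1, 0, 0, 0, 0],
  [-9.4, 0, 17.2, 0, 0, 0, 0],
  [-9.4, 0, 17.2, 0, 0, 0, 0],
  [-9.4, 0, 17.2, 0, 0, 0, 0],
])

```text
t: 27.75
ee_pos: [0.5773, 0.2148, 0.0084]
ee_rot: [-3.138, 0.42, 3.076]
force: [-13.2, 1.0, 1.7]
grip_width: 0.007
```

step_arm([
  [0.4, 0, -0.19, 0, 0, 0, 0],
  [1, 0, -0.5, 0, 0, 0, 0],
  [2.5, 0, -1.2, 0, 0, 0, 0],
  [5, 0, -2.4, 0, 0, 0, 0],
  [8, 0, -3.8, 0, 0, 0, 0],
  [9, 0, -7, 0, 0, 0, 0],
  [9, 0, -10.5, 0, 0, 0, 0],
  [9, 0, -14, 0, 0, 0, 0],
  [9, 0, -17, 0, 0, 0, 0],
  [9, 0, -17, 0, 0, 0, 0],
  [9, 0, -17, 0, 0, 0, 0],
  [9, 0, -17, 0, 0, 0, 0],
])

```text
t: 28.75
ee_pos: [0.4314, 0.2253, 0.129]
ee_rot: [-3.141, 0.435, 3.076]
force: [-0.8, 0.1, -0.4]
grip_width: 0.005
```

Run:
```python
from look import *
s=bot.sense();print(s["t"],s["ee_pos"],s["force"],s["qvel"].round(3))
f=bot.grab_frame("top");g=bot.grab_frame("side")
f0=pickle.load(open("top0.pkl","rb"));f1=pickle.load(open("top1.pkl","rb"));g0=pickle.load(open("side0.pkl","rb"))
C0=np.vstack([cloud(f1)[None],cloud(f)[None]])
xo=ax(OY);seat0=np.array([.567,.217,0])
for C in C0:
    r=[]
    rel=((C-seat0)@xo-.065)*1000; lat=(C-seat0)@np.array([-xo[1],xo[0],0])
    m=(C[...,2]>.018)&(C[...,2]<.052)&(abs(rel+15)<4)&(abs(lat)<.1)
    print(m.sum(),np.median(rel[m]))
# bystander change
d=np.abs(f["image"].astype(int)-f0["image"]).max(-1); 
for n,(u,v,r) in dict(beaker=(354,155,14),spat=(390,168,26),jar=(419,183,10),brush=(458,218,25),dish=(381,255,12),weight=(302,256,8),bottle=(176,210,14),stand=(345,228,14),blue=(389,294,13),black=(416,265,13)).items():
    print(n,(d[v-r:v+r,u-r:u+r]>60).sum(),end=" ")
crop(g,310,120,370,200,7,"x2");crop(f,200,150,290,215,8,"x1")
```

```text
28.75 [0.43144248 0.22531752 0.12901285] [-0.7976018   0.05139726 -0.37133288] [-0.011  0.034  0.022  0.001  0.004 -0.001]
121 -14.976762612787006
122 -14.94561733097461
beaker 0 spat 0 jar 0 brush 0 dish 0 weight 0 bottle 0 stand 0 blue 0 black 0
```

View pics/x2.png

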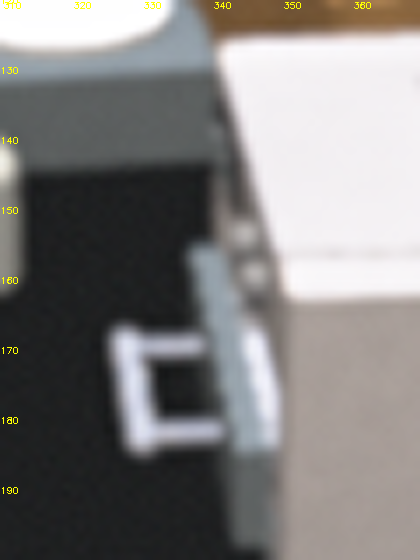

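Run:
```python
from look import *
f0=pickle.load(open("top0.pkl","rb"));f1=bot.grab_frame("top")
xo=ax(OY);yo=np.array([-xo[1],xo[0],0]);seat0=np.array([.567,.217,0])
for f,c in((f0,-75),(f1,50)):
    C=cloud(f);rel=(C-seat0)@xo*1000;lat=(C-seat0)@yo
    m=(C[...,2]>.018)&(C[...,2]<.052)&(abs(rel-c)<6)&(abs(lat)<.1)&(abs(abs(lat)-.03)>.012)
    t=(C[...,2]>.058)&(C[...,2]<.068)&(abs(rel-c-7)<14)&(abs(lat)<.1)
    fc=(C[...,2]>.11)&(C[...,2]<.14)&(abs(rel-65)<8)&(abs(lat)<.12)
    print("front",m.sum(),np.median(rel[m]),"top centre",np.median(rel[t]),t.sum(),"face",np.median(rel[fc]),fc.sum())
```

```text
front 48 -73.16101402014469 top centre -66.08348924579576 316 face 64.42736704089755 232
front 103 50.01771517589444 top centre 56.85402849106485 316 face 64.26286600203282 229
```

```bash
python3 -c "
from station import bot
print(bot.hand_in()); print(bot.sense()['t'])"
```

```text
the job is handed in; nothing more can be done
None
the job is handed in; nothing more can be done
```

The plate is turned over and lies flat on the drawer's seat between the eight pins, compartments up. The drawer is shut, and the job was handed in at about 29 s of the 72 s.

**What I did:** I picked the plate off the block, stood it on edge in the stand and re-gripped it from the compartment side. Then I set it on the seat and pushed the handle until the drawer stopped.

**Last checks:**
- **Plate:** the pictures before closing showed it level between all eight pins. After the drawer was shut I could not see it.
- **Drawer:** the panel travelled 123 mm, and its inner side is within about 1 mm of the oven face. A second push to 13 N did not move it.
- **Other items:** the ones I compared (beaker, jar, wash bottle, spatula, dish, weight, brush, the stand, and the black and blue plates) showed no change in the top view.
- **Robot:** it is clear and touching nothing.

**What disagreed or failed:**
- **Fingertips:** they seem to end about 6 mm behind the reported TCP, not 19 mm ahead as `bot.tip_reach` says. The first grip on the plate was therefore only by the very tips.
- **Missed re-grip:** the first re-grip at the stand missed for the same reason and nudged the plate about 6 mm along the slot. It settled back, and the second try, corrected by 25 mm, held.
- **Cameras:** the side and top views differed by about 2–3 mm on the plate's position over the seat, so I aimed between them. It went in with no side force.

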